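# Load the relay burn-in jig and put it on test

## Task

Load the relay burn-in jig: seat every solid-state relay lying on the bench flat and square, right down in a nest of its own, and push a fuse carrier fully home, head down on the strip, in the fuse holder in front of each nest that has a relay. Only when that is done throw the jig's main switch over to on (handle right over to the far side), and once it is on, hang the red on-test tag by its eye on the arm of the hook stand. Leave the other things on the bench where they are.

Things in the scene. Friction and masses are not known exactly. Their poses are not given: they have to be found in the camera images.
- jig: burn-in jig fixed to the bench: blue chassis about 150 mm deep (x, front to the robot) and 350 mm wide (y), origin on the bench below its middle, z up. Chassis top at z = 22 mm, with three black-walled nests in a row along y, 92 mm apart; along the front a grey fuse-holder strip, 34 mm deep, top at z = 36 mm, one blind hole in front of each nest; main switch at its -y end.
- nest0 (a point): middle of the floor of nest 0 (the +y one), axes as the jig's, at x = 34, y = 125, z = 22 mm of the jig's frame. The nest is open on top, inside 61 mm along x by 48 mm along y; its walls are upright for 5 mm above this floor, then flare outward as a steep lead-in (3 mm out) to their top 10 mm above it. Any relay may go in any nest, either way round.
- holder0 (a point): middle of the mouth of fuse holder 0, 86 mm in front (-x) of nest 0, at x = -52, y = 125, z = 36 mm of the jig's frame, in the flat strip top and ringed in white: a plain round blind hole, 13.5 mm in diameter and 24 mm deep, upright, with no chamfer.
- nest1 (a point): middle of the floor of nest 1 (the middle one), axes as the jig's, at x = 34, y = 33, z = 22 mm of the jig's frame. The nest is open on top, inside 61 mm along x by 48 mm along y; its walls are upright for 5 mm above this floor, then flare outward as a steep lead-in (3 mm out) to their top 10 mm above it. Any relay may go in any nest, either way round.
- holder1 (a point): middle of the mouth of fuse holder 1, 86 mm in front (-x) of nest 1, at x = -52, y = 33, z = 36 mm of the jig's frame, in the flat strip top and ringed in white: a plain round blind hole, 13.5 mm in diameter and 24 mm deep, upright, with no chamfer.
- nest2 (a point): middle of the floor of nest 2 (the -y one, next to the switch), axes as the jig's, at x = 34, y = -59, z = 22 mm of the jig's frame. The nest is open on top, inside 61 mm along x by 48 mm along y; its walls are upright for 5 mm above this floor, then flare outward as a steep lead-in (3 mm out) to their top 10 mm above it. Any relay may go in any nest, either way round.
- holder2 (a point): middle of the mouth of fuse holder 2, 86 mm in front (-x) of nest 2, at x = -52, y = -59, z = 36 mm of the jig's frame, in the flat strip top and ringed in white: a plain round blind hole, 13.5 mm in diameter and 24 mm deep, upright, with no chamfer.
- relay0: a solid-state relay (two or three of the three are there; the missing ones read None from the start): a rectangular block 58 mm along its x, 45 mm along y, 28 mm high, about 110 g, aluminium base, white body with a blue patch and four brass terminals on top; origin in the middle of its underside, z up. It lies flat on the bench at the start.
- relay1: a solid-state relay (two or three of the three are there; the missing ones read None from the start): a rectangular block 58 mm along its x, 45 mm along y, 28 mm high, about 110 g, aluminium base, white body with a blue patch and four brass terminals on top; origin in the middle of its underside, z up. It lies flat on the bench at the start.
- relay2: a solid-state relay (two or three of the three are there; the missing ones read None from the start): a rectangular block 58 mm along its x, 45 mm along y, 28 mm high, about 110 g, aluminium base, white body with a blue patch and four brass terminals on top; origin in the middle of its underside, z up. It lies flat on the bench at the start.
- fuse0: fuse carrier, 20 g, upright in the rack: brass shank 12 mm in diameter, 22 mm long (1 mm bevel at its foot), under an orange round head 18 mm in diameter, 14 mm high. Origin in the middle of the foot, z up the axis. Fully home the head rests on the strip and the origin is 22 mm below the holder's mouth. All are alike; with two relays one stays spare in the rack.
- fuse1: fuse carrier, 20 g, upright in the rack: brass shank 12 mm in diameter, 22 mm long (1 mm bevel at its foot), under an orange round head 18 mm in diameter, 14 mm high. Origin in the middle of the foot, z up the axis. Fully home the head rests on the strip and the origin is 22 mm below the holder's mouth. All are alike; with two relays one stays spare in the rack.
- fuse2: fuse carrier, 20 g, upright in the rack: brass shank 12 mm in diameter, 22 mm long (1 mm bevel at its foot), under an orange round head 18 mm in diameter, 14 mm high. Origin in the middle of the foot, z up the axis. Fully home the head rests on the strip and the origin is 22 mm below the holder's mouth. All are alike; with two relays one stays spare in the rack.
- rack: fixed plywood rack for the fuse carriers, 50 mm (x) by 160 mm (y) by 30 mm high, origin in the middle of its underside; three loose 15 mm holes 50 mm apart along y. The carriers' heads rest on its top at z = 30 mm.
- switch (a joint): main switch of the jig, angle in rad: 0 = off, handle leaning towards the robot (the jig's -x); 1.0 = on, handle leaning as far to the other side, against its stop. Friction holds it wherever it is left; about 2 N at the tip moves it.
- switch_tip (a point): upper end of the switch's red handle (round, 12 mm thick, rounded end). The handle is 45 mm long from a pivot on the jig at x = 25, y = -137, z = 40 mm of the jig's frame and swings in the jig's x-z plane. Its housing, 60 x 44 mm, reaches up to z = 42 mm.
- tag: red on-test tag: stiff plate 8 mm thick (x), 60 mm wide (y), 100 mm high (z), 60 g, origin in the middle of its lower edge. At the start it stands in the 24 mm deep slot (10 x 64 mm; it may lean 5 degrees) of a fixed dark steel stand, 50 x 90 mm, 30 mm high, and lifts straight out. The solid bar above its eye, 22 mm high, is the place to grip it from above.
- tag_eye (a point): centre of the tag's eye, a square opening 26 x 26 mm through the tag's thickness, 65 mm above its lower edge (35 mm below its upper edge).
- hookstand: fixed steel hook stand, origin in the middle of its underside: round foot 100 mm across and 12 mm high, upright post 18 mm thick, 158 mm high. From the post at z = 150 mm a round arm 8 mm thick runs along the stand's -x and rises slightly to a 14 mm black ball at x = -75, z = 158 mm. The tag hangs with the arm through its eye, anywhere between ball and post.
- reel: solder reel lying flat, 62 mm across, 36 mm high, loose on the bench; not part of the job, leave it where it is
- heatsink: finned aluminium heat sink, 50 x 40 x 25 mm, loose on the bench; not part of the job, leave it where it is
- multimeter: black hand multimeter lying on its back, 75 x 150 x 34 mm, loose on the bench; not part of the job, leave it where it is
- transformer: mains transformer, about 70 x 60 x 50 mm, loose on the bench; not part of the job, leave it where it is
- screwdriver: yellow screwdriver, 200 mm long, lying on the bench (origin at its middle), loose on the bench; not part of the job, leave it where it is

How it is judged:
By the outcome, as a careful person would: the job done as asked, in the order asked, and still so for the second after the job is handed in, with the robot touching nothing.
Of relay0, relay1, relay2 only 2 to 3 are there at a start; the rules pass over those that are not, and their reading is None.
At some moment in a run one of relay0, relay1, relay2 may be knocked a few centimetres aside while the robot is not near it.
It also fails if it takes over 210 s, if anything falls off the work surface, if the arm or the gripper's body presses on something with over 40 N, if the wrist force passes 120 N, or if a joint passes its speed limit or range.

## Robot

A 6-joint arm with a two-finger parallel gripper is mounted at the origin on the work surface. World frame = base frame: x ahead of the robot, y to its left, z up, the work surface at z = 0. Lengths are in m, angles in degrees, forces in N, time in s.
With the tool pointing down it reaches from about 0.25 to 0.725 m from the base axis. Payload 9.7 kg.
Tool frame: the origin (TCP) lies between the finger pads; the fingertips stand 19 mm ahead of it and the grasp point (between the pads) is the TCP; z points along the fingers, y is the line along which they close (so a half turn about z gives the same grasp; the last joint's range is limited). The gripper opens to 85 mm and grips with 20 to 120 N. Pads are 22 mm wide; open, the fingers measure 114 mm over their backs; the gripper's body (76 mm by 85 mm) begins 54 mm behind the grasp point. The pads swing forward as they close: fully open they stand 13 mm farther back than shut.
Start: joints at [0, 4.979, 10.078, 95.1, 0, 90], TCP at [0.55, -0, 0.25] pointing down, gripper open.
Joint ranges: [-179.16, 179.16], [-48.56, 103.87], [-65.8, 70.77], [-126.05, 130.52], [-82.76, 87.17], [-180, 180]. Speed limits (degrees/s): [127.2, 127.2, 147.25, 180, 180, 180].

## Interface

Orientations are given as [roll, pitch, yaw] about the fixed x, y, z axes, in that order (R = Rz(yaw) Ry(pitch) Rx(roll)).
In Python, from workcell import telemetry, camera, calibration, workorder gives the robot as it stands.
- The arm moves only by the tool play_rows, never from a script. Its argument "increments" is a list of rows, each a list of 3 entries, a list of its own where there are three numbers: the shift along the tool's x, y, z in mm, then the turn, a rotation vector about the tool's x, y, z in degrees, then the closure, from 0 (fully open) to 1 (shut). In form: [[[x, y, z], [ax, ay, az], jaw], ...]. A call has 1 to 20 rows; each row is the pose to reach, as a shift and turn from the pose commanded when the call began, along the tool's axes at that moment; what a row does not reach only later rows make up. A row lasts 1/10 s, in which the tool goes at most 50 mm and 8.59 degrees, less where a joint would pass 70% of its speed; a pose out of reach is approached as far as the arm can. A call with a gripper value outside its range is refused whole. The fingers move at their own pace and stop on an object; "grip_force" is the grip in N (left out, the last holds). Time passes only in rows, so rows that repeat a pose let the fingers close. It gives the time, the measured TCP pose, the force, the opening and the grip force at its end, in the units of the state.
- telemetry.get_obs(): the state, without advancing time (a new reading comes with each control period).
- camera(name): name is "scene" or "side" or "wrist"; returns (picture, depth): 400x640x3 uint8, red, green, blue; 400x640 float32, m along the optical axis (not along the pixel's ray), 0 where there is no reading.
- calibration(name): a dict with "vertical_fov" (degrees; the focal length in pixels is half the picture's height over the tangent of half this angle, whatever the lens; pixels are square), "cx", "cy" (the principal point, pixels), "k1" (the pictures are not rectified: a ray, as slopes to the right and down, at radius r is drawn at 1 + k1 r^2 times it, then the intrinsics apply), "rvec" (rotation vector, rad) and "tvec" (3), from world to camera coordinates, as OpenCV has them; the wrist camera has in their place "hand_eye" (4x4, takes a point from camera to tool coordinates, whose origin is the TCP and whose axes are the flange's). Camera axes: x right, y down, z forward; pixel columns grow to the right and rows downward; lengths in m; the calibration is good to about 2 mm. A picture is of the moment at which its call begins: read the wrist's pose just before it. calibration takes no time and is no camera call.
- workorder.job_done(): hands the job in; it is judged then, once.
The state is a dict: "time": time; "q": joint angles; "qd": joint speeds; "joint_efforts": joint torques, N m; "ee_pos": TCP position; "tcp_rot": TCP orientation; "wrist_force": force on the tool from outside, world axes, zero at the start; "torque": the same for the moment, N m; "opening": finger opening in m; "grasp_force": force on a finger pad.
Only numpy, scipy, OpenCV 4.12 (cv2) and the standard library are available. Lean on these libraries where they do the work, as an engineer would, in place of code of your own. Each camera call takes 0.05 s, during which the arm holds its last target. There are 200 camera calls.

## Working session

There is one attempt and no reset: what is moved stays moved. The work goes in short steps, Python scripts to look and compute and a tool call to move; the robot and the scene stay as the last step left them, time stands still between calls to the robot, and variables do not carry over. Pictures are saved under pics/ and viewed, at most 14 in all, crops included, and the job is handed in when it is done.

Besides the shell and the picture viewer there is one more tool, called after ">>>" by a JSON object that holds its "api" and its "payload". play_rows: Moves the arm, as the interface text tells. Its arguments: {"type":"object","properties":{"increments":{"type":"array"},"grip_force":{"type":"number"}},"required":["increments"]}

```bash
mkdir -p pics; ls; cat > h.py <<'E'
import numpy as np, cv2
from workcell import telemetry, camera, calibration, workorder
from scipy.spatial.transform import Rotation as R
def obs(): return telemetry.get_obs()
def pose(o=None):
    o=o or obs(); T=np.eye(4); T[:3,:3]=R.from_euler('xyz',o['tcp_rot'],degrees=True).as_matrix(); T[:3,3]=o['ee_pos']; return T
class Cam:
    def __init__(s,name):
        s.T0=pose(); s.img,s.d=camera(name); c=calibration(name)
        s.f=200/np.tan(np.radians(c['vertical_fov']/2)); s.cx,s.cy,s.k=c['cx'],c['cy'],c['k1']
        if 'hand_eye' in c: s.T=s.T0@np.array(c['hand_eye'])
        else:
            Rm=cv2.Rodrigues(np.array(c['rvec'],float))[0]; s.T=np.eye(4); s.T[:3,:3]=Rm.T; s.T[:3,3]=-Rm.T@np.array(c['tvec']).ravel()
        v,u=np.mgrid[0:400,0:640]; s.x,s.y=s.slope(u,v)
        P=np.stack([s.x*s.d,s.y*s.d,s.d],-1); s.P=P@s.T[:3,:3].T+s.T[:3,3]; s.P[s.d<=0]=np.nan
    def slope(s,u,v):
        a=(np.asarray(u,float)-s.cx)/s.f; b=(np.asarray(v,float)-s.cy)/s.f; x,y=a,b
        for _ in range(8):
            q=1+s.k*(x*x+y*y); x,y=a/q,b/q
        return x,y
    def plane(s,u,v,z):
        x,y=s.slope(u,v); r=np.stack([x,y,np.ones_like(x)],-1)@s.T[:3,:3].T; o=s.T[:3,3]
        return o+r*((z-o[2])/r[...,2:3])
    def proj(s,p):
        q=(np.asarray(p)-s.T[:3,3])@s.T[:3,:3]; x,y=q[...,0]/q[...,2],q[...,1]/q[...,2]; k=1+s.k*(x*x+y*y)
        return np.stack([s.cx+s.f*x*k,s.cy+s.f*y*k],-1)
    def save(s,n): cv2.imwrite('pics/'+n+'.png',s.img[:,:,::-1])
E
cat > a.py <<'E'
from h import *
print(obs())
for n in ['scene','side','wrist']:
    c=Cam(n); c.save(n+'0'); print(n,c.T.round(3).tolist(),round(c.f),c.k)
    np.save('pics/'+n+'0.npy',c.P)
E
python3 a.py
```

```text
pics
{'time': 0.0, 'q': array([ 5.44509284e-04,  5.01085354e+00,  1.00347765e+01,  9.50999951e+01,
       -3.28484966e-03,  8.99994494e+01]), 'qd': array([-0.0433554 ,  0.09243191, -0.10874052, -0.04627055, -0.01208172,
       -0.03258179]), 'joint_efforts': array([ 7.68234549e-04, -5.20392072e+01,  4.64802504e+01,  1.63646933e-02,
        2.23589603e-05, -6.77332673e-05]), 'ee_pos': array([ 5.49794191e-01, -1.00252056e-05,  2.49588311e-01]), 'tcp_rot': array([-1.79923928e+02,  3.28411572e-03,  9.00010995e+01]), 'wrist_force': array([ 0.17880852, -0.13198318, -0.03302292]), 'torque': array([-0.01833576, -0.00801035, -0.02406457]), 'grasp_force': 0.0, 'opening': 0.08549691112054429}
scene [[-0.067, 0.844, -0.532, 1.357], [0.998, 0.055, -0.039, 0.06], [-0.003, -0.534, -0.846, 1.386], [0.0, 0.0, 0.0, 1.0]] 514 -0.08102363581507345
side [[0.977, -0.127, 0.169, 0.395], [-0.211, -0.562, 0.799, -0.675], [-0.007, -0.817, -0.577, 0.581], [0.0, 0.0, 0.0, 1.0]] 365 -0.06651755208371252
wrist [[1.0, 0.0, -0.0, 0.549], [0.0, -0.965, -0.261, 0.066], [-0.0, 0.261, -0.965, 0.373], [0.0, 0.0, 0.0, 1.0]] 284 -0.028796998274186837
```

View pics/scene0.png

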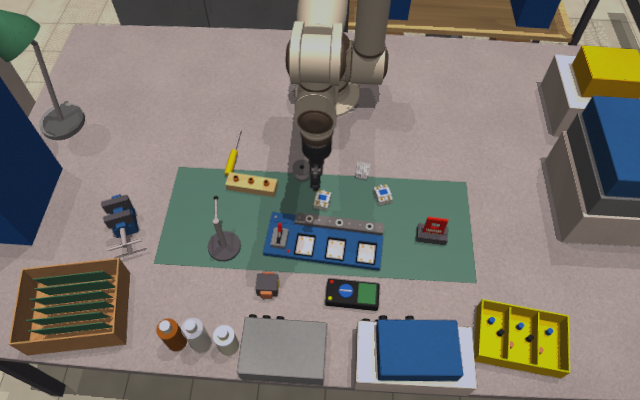

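View pics/side0.png

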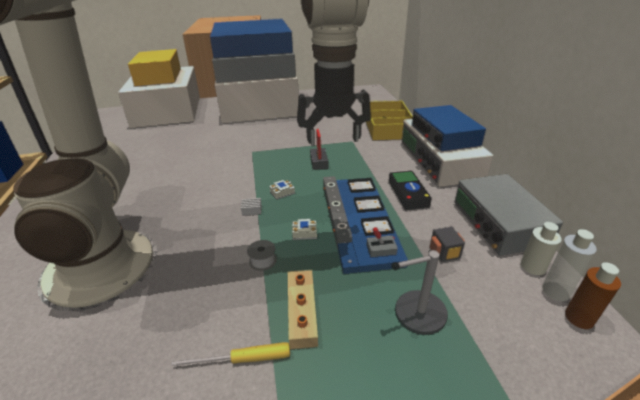

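View pics/wrist0.png

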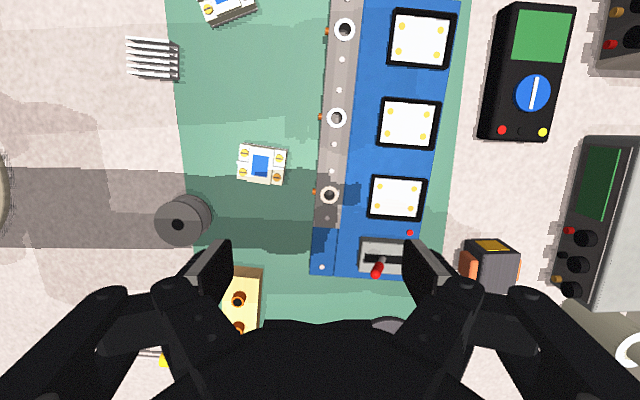

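The scene picture shows two relays at about (323,198) and (384,193). The rack is at (252,184), the jig is centred near (325,240), the hook stand is at (223,240) and the tag at (434,230). In the wrist picture the holder rings are at about (345,30), (337,118) and (330,195), the nests at (420,38), (408,122) and (397,197), and a relay at (262,163).

```bash
cat > b.py <<'E'
from h import *
w=Cam('wrist'); s=Cam('scene'); d=Cam('side')
print('T',obs()['time'])
def rect(c,m,name,zr=None,minA=30,flat=None):
    n,l,st,ce=cv2.connectedComponentsWithStats(m.astype(np.uint8))
    for i in range(1,n):
        if st[i,4]<minA: continue
        p=c.P[l==i]; p=p[np.isfinite(p).all(1)]
        if len(p)<10: continue
        if flat is not None:
            v,u=np.where(l==i); p=c.plane(u,v,flat)
        r=cv2.minAreaRect((p[:,:2]*1000).astype(np.float32))
        print(name,ce[i].round(1),st[i,4],'rect',np.round(r[0],1),np.round(r[1],1),round(r[2],1),'z',(np.nanmedian(p[:,2])*1000).round(1))
for c,n in((w,'w'),(s,'s'),(d,'d')):
    h=cv2.cvtColor(c.img,cv2.COLOR_RGB2HSV).astype(int); H,S,V=h[...,0],h[...,1],h[...,2]
    X,Y,Z=c.P[...,0],c.P[...,1],c.P[...,2]
    mat=(X>.15)&(X<.8)&(abs(Y)<.6)
    rect(c,mat&(abs(Z-.028)<.006)&(X<.46)&(S<90)&(V>110),n+' relaytop z',flat=.028)
    rect(c,mat&(H>100)&(H<125)&(S>120)&(Z>.015)&(Z<.04)&(X<.46),n+' bluepatch',flat=.028,minA=8)
    rect(c,mat&((H<10)|(H>170))&(S>150)&(V>80)&(Z>.03),n+' red/orange',minA=8)
    if n=='w': 
        g=(V>225)&(S<50)&(Z>.028)&(Z<.045)&(X>.4); rect(c,g,n+' rings',flat=.036,minA=15)
    rect(c,mat&(S<60)&(V>170)&(abs(Z-.024)<.006)&(X>.46),n+' nestfloor',flat=.022)
    rect(c,mat&(H>100)&(H<125)&(S>150)&(abs(Z-.022)<.008)&(X>.4),n+' chassis',minA=300)
rect(s,(s.P[...,2]>.1)&(s.P[...,0]>.4)&(s.P[...,0]<.7)&(s.P[...,1]<-.15),'s hook>.1')
rect(d,(d.P[...,2]>.13)&(d.P[...,0]>.4)&(d.P[...,0]<.7)&(d.P[...,1]<-.15)&(d.P[...,2]<.18),'d hook>.13')
E
python3 b.py
```

```text
T 0.3
w relaytop z [222.3   6.8] 281 rect [444.7 186.4] [31.3 17.7] 17.6 z 28.0
w relaytop z [147.  39.] 142 rect [359.  154.8] [ 4.  49.8] 84.2 z 28.0
w relaytop z [147.4  46.1] 138 rect [358.6 147.5] [ 4.  48.9] 84.8 z 28.0
w relaytop z [147.5  53.1] 135 rect [357.6 140.4] [ 3.8 49.2] 84.5 z 28.0
w relaytop z [148.5  60.1] 130 rect [357.2 133.1] [ 3.9 48.3] 84.3 z 28.0
w relaytop z [147.8  67. ] 132 rect [355.6 125.7] [ 3.4 49.6] 83.0 z 28.0
w relaytop z [147.8  73.7] 123 rect [355.1 118.3] [ 3.6 48.8] 84.6 z 28.0
w relaytop z [240.7 162.2] 40 rect [455.9  16.8] [ 8.9 10.2] 81.7 z 28.0
w relaytop z [240.4 303.2] 1113 rect [ 436.5 -186.1] [89.1 46.4] 89.7 z 28.0
w bluepatch [219.1   1. ] 27 rect [444.1 190.8] [ 2.9 10.8] 89.3 z 28.0
w red/orange [501.2 129.3] 73 rect [765.3  56.2] [10.7 10.9] 16.6 z 35.1
w red/orange [468.9 265.8] 102 rect [ 750.3 -122.3] [29.2  9.4] 71.8 z 37.1
w red/orange [376.5 270. ] 145 rect [ 618.7 -102.7] [17. 10.] 5.4 z 81.0
w rings [220.6   6.4] 18 rect [446.2 183.3] [4.7 8.3] 79.0 z 36.0
w rings [344.2  29. ] 242 rect [577.6 160.9] [21.5 21.5] 0.2 z 36.0

[... 2320 characters left out ...]
69.4  57.5] [12.6  7.9] 65.0 z 33.7
d red/orange [376.5 232.1] 27 rect [ 621.2 -109.8] [ 6.5 11.5] 63.5 z 78.1
d nestfloor [361.2 185. ] 83 rect [668.1 158. ] [25.3 51.5] 86.0 z 22.0
d nestfloor [368.5 203.9] 118 rect [661.1  66.3] [29.2 52.6] 87.8 z 22.0
d nestfloor [376.5 225. ] 142 rect [653.1 -22.9] [28.3 54.8] 82.1 z 22.0
s hook>.1 [ 17.3 159. ] 4479 rect [ 553.8 -881. ] [ 56.4 304.2] 81.2 z 211.9
s hook>.1 [115.  200.8] 167 rect [ 583.2 -605.7] [25.2 81.5] 23.1 z 106.1
s hook>.1 [216.6 216.9] 163 rect [ 624.7 -277.6] [89.4 16.8] 7.8 z 154.7
s hook>.1 [117.1 215.2] 191 rect [ 631.9 -584. ] [25.  82.3] 23.5 z 107.7
d hook>.13 [419.4 261.3] 375 rect [ 624.6 -281.1] [90.7 16.7] 7.4 z 155.5
```

>>> {"api": "play_rows", "payload": {"increments": [[[40,-110,0],[0,0,0],0],[[0,-110,0],[0,0,0],0],[[-40,-110,0],[0,0,0],0],[[-90,-110,0],[0,0,0],0],[[-90,-110,0],[0,0,0],0],[[-90,-110,0],[0,0,0],0]]}}

```text
time: 0.9
ee_pos: [0.4397, -0.091, 0.2503]
tcp_rot: [180.0, -0.0, 89.8]
wrist_force: [0.3, -0.4, 0.4]
opening: 0.0852
grasp_force: 0.0
```

```bash
cat > c.py <<'E'
from h import *
import sys
w=Cam('wrist'); w.save(sys.argv[1]); o=obs(); print(o['time'],o['ee_pos'].round(4),o['tcp_rot'].round(2))
h=cv2.cvtColor(w.img,cv2.COLOR_RGB2HSV).astype(int); H,S,V=h[...,0],h[...,1],h[...,2]
def blobs(m,z,name,minA=40):
    n,l,st,ce=cv2.connectedComponentsWithStats(m.astype(np.uint8))
    for i in range(1,n):
        if st[i,4]<minA: continue
        v,u=np.where(l==i); p=w.plane(u,v,z)*1000
        r=cv2.minAreaRect(p[:,:2].astype(np.float32))
        print(name,ce[i].round(1),st[i,4],'mean',p[:,:2].mean(0).round(1),'rect',np.round(r[0],1),np.round(r[1],1),round(r[2],1))
Z=w.P[...,2]; X=w.P[...,0]
blobs((abs(Z-.028)<.003)&(V>80)&(X<.53),.028,'top28',300)
blobs((H>100)&(H<125)&(S>120)&(abs(Z-.028)<.004)&(X<.54),.028,'blue')
blobs((V>215)&(S<60)&(abs(Z-.036)<.004)&(X>.53)&(X<.6),.036,'ring',60)
blobs((H<16)&(S>100)&(abs(Z-.044)<.005)&(X<.54),.044,'fuse')
blobs((abs(Z-.044)<.003)&(X<.54),.044,'z44')
E
python3 c.py w1
```

```text
0.95 [ 0.44   -0.0901  0.2503] [ 1.800e+02 -2.000e-02  8.993e+01]
top28 [ 12.  113.5] 577 mean [ 69.1 -13.6] rect [ 66.7 -16.8] [116.7  28.3] 74.2
top28 [350.6  86.5] 1128 mean [477.7  12.3] rect [478.   12.1] [47.3 51. ] 27.5
top28 [315.4 264.1] 3346 mean [ 436.1 -214.6] rect [ 435.7 -220. ] [162.   50.4] 83.3
blue [350.9  86.8] 378 mean [478.1  12. ] rect [478.  12.] [25.  18.9] 80.9
ring [439.   30.4] 248 mean [571.   69.3] rect [570.7  69.1] [22.  22.4] 71.3
ring [424.7 117.6] 202 mean [563.4 -22.2] rect [563.2 -22.6] [22.  22.7] 5.6
fuse [319.  238.4] 95 mean [ 441.2 -168.4] rect [ 441.1 -169.3] [19.  15.1] 89.6
fuse [314.7 272.9] 69 mean [ 435.5 -217.1] rect [ 435.2 -217.9] [16.1 14.4] 89.8
fuse [311.5 304.1] 49 mean [ 430.9 -264.2] rect [ 431.1 -265.7] [14.7 17.3] 25.4
z44 [  1.2 118.3] 125 mean [ 71.5 -18.6] rect [ 72.8 -19.5] [51.4  6.2] 74.1
z44 [319.2 239.3] 147 mean [ 441.3 -169.7] rect [ 441.7 -170. ] [17.7 16.3] 89.6
z44 [315.  274.1] 123 mean [ 435.8 -218.7] rect [ 435.9 -218.6] [14.6 15.7] 89.8
z44 [310.8 306.3] 126 mean [ 429.9 -267.8] rect [ 430.2 -267.3] [18.9 16.2] 89.2
```

>>> {"api": "play_rows", "payload": {"increments": [[[0,100,0],[0,0,0],0],[[0,100,0],[0,0,0],0],[[0,100,0],[0,0,0],0],[[0,100,0],[0,0,0],0],[[0,100,0],[0,0,0],0],[[0,100,0],[0,0,0],0]]}}

```text
time: 1.55
ee_pos: [0.5393, -0.0894, 0.2515]
tcp_rot: [179.9, 0.0, 90.0]
wrist_force: [-0.3, 0.5, 0.5]
opening: 0.0859
grasp_force: 0.0
```

>>> {"api": "play_rows", "payload": {"increments": [[[33,-20,30],[0,0,4],0],[[66,-40,60],[0,0,9],0],[[101,-61,100],[0,0,9],0],[[101,-61,100],[0,0,9],0],[[101,-61,100],[0,0,9],0],[[101,-61,100],[0,0,9],0]]}}

```text
time: 2.15
ee_pos: [0.4798, 0.0106, 0.1523]
tcp_rot: [179.8, -0.0, 81.0]
wrist_force: [0.7, 0.5, 0.8]
opening: 0.0857
grasp_force: 0.0
```

```bash
python3 c.py w2
```

```text
2.2 [0.4801 0.0104 0.1524] [ 1.7979e+02 -3.0000e-02  8.0970e+01]
top28 [315.9 193.5] 1732 mean [478.5  12.7] rect [478.6  12.4] [51.9 48.6] 44.7
blue [315.2 193.8] 557 mean [477.9  12.6] rect [478.   12.3] [24.3 18.9] 80.9
ring [416.4 112.5] 396 mean [570.6  69.4] rect [570.7  69.3] [21.9 22.4] 40.2
ring [415.  218.9] 309 mean [563.1 -22.5] rect [563.1 -22.5] [22.  22.6] 8.6
```

View pics/w2.png

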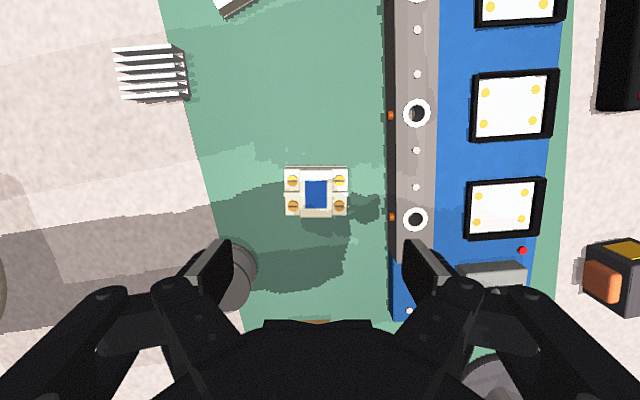

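>>> {"api": "play_rows", "payload": {"increments": [[[1.7,-2.1,50],[0,0,0],0],[[1.7,-2.1,90],[0,0,0],0],[[1.7,-2.1,110],[0,0,0],0],[[1.7,-2.1,120],[0,0,0],0],[[1.7,-2.1,120],[0,0,0],0],[[1.7,-2.1,120],[0,0,0],0.6],[[1.7,-2.1,120],[0,0,0],0.6],[[1.7,-2.1,120],[0,0,0],0.6],[[1.7,-2.1,120],[0,0,0],0.6],[[1.7,-2.1,120],[0,0,0],0.6]], "grip_force": 40}}

```text
time: 3.2
ee_pos: [0.4785, 0.0129, 0.0323]
tcp_rot: [179.8, -0.0, 81.0]
wrist_force: [-1.3, -0.5, 5.7]
opening: 0.0568
grasp_force: 42.9
```

```bash
python3 c.py w3; python3 -c "
from h import *
o=obs();print(o['opening'],o['grasp_force'],o['wrist_force'])"
```

```text
3.25 [0.4785 0.0129 0.0322] [ 1.7981e+02 -1.0000e-02  8.0990e+01]
top28 [317.3 255.8] 5346 mean [477.7  14.1] rect [477.5  13.6] [44.2 56.9] 80.8
blue [317. 259.] 1830 mean [477.3  12.6] rect [477.3  12.3] [25.2 19.5] 80.9
ring [527.1  31.5] 208 mean [573.3  99.1] rect [573.3  99.1] [5.6 6. ] 0.8
ring [518.9 111.3] 1517 mean [570.4  69.3] rect [570.4  69.1] [22.5 22.3] 10.1
ring [513.3 183.4] 147 mean [568.6  38.9] rect [568.6  38.9] [5.8 5.8] 56.4
ring [506.1 250.1] 115 mean [566.    6.9] rect [566.    6.9] [5.8 5.4] 43.3
ring [511.2 291.9] 192 mean [569.2 -16.5] rect [569.6 -16.2] [ 4.3 17.6] 44.6
z44 [384.5 265.4] 250 mean [507.2  13.1] rect [507.8   8.7] [24.5  7.6] 78.7
z44 [249.2 266. ] 241 mean [448.7  22.2] rect [446.3  18.3] [23.8  7.9] 81.5
z44 [225.4 260.1] 67 mean [439.1  26.7] rect [439.2  26.9] [3.4 6. ] 81.2
z44 [408.2 259.7] 66 mean [517.7  14.2] rect [517.7  14.3] [3.4 5.6] 80.6
0.05701314128863647 42.850640416145325 [ 0.76270985 -0.85266221  6.4729081 ]
```

>>> {"api": "play_rows", "payload": {"increments": [[[0,0,-35],[0,0,0],0.6],[[0,0,-65],[0,0,0],0.6],[[25,50,-65],[0,0,-2],0.6],[[50,90,-65],[0,0,-4.5],0.6],[[65,130,-65],[0,0,-4.5],0.6],[[77,168.8,-65],[0,0,-4.5],0.6],[[77,168.8,-65],[0,0,-4.5],0.6],[[77,168.8,-65],[0,0,-4.5],0.6],[[77,168.8,-45],[0,0,-4.5],0.6],[[77,168.8,-38],[0,0,-4.5],0.6],[[77,168.8,-36],[0,0,-4.5],0.6],[[77,168.8,-36],[0,0,-4.5],0.6]]}}

```text
time: 4.45
ee_pos: [0.6555, 0.0625, 0.0671]
tcp_rot: [180.0, -0.0, 85.5]
wrist_force: [0.3, 0.2, -1.0]
opening: 0.0571
grasp_force: 43.9
```

```bash
cat > n.py <<'E'
from h import *
import sys
w=Cam('wrist'); w.save(sys.argv[1]); o=obs(); print(o['time'],o['ee_pos'].round(4),o['tcp_rot'].round(2),o['opening'],o['wrist_force'].round(1))
E
python3 n.py w4
```

```text
4.5 [0.6559 0.0625 0.0674] [ 1.7994e+02 -1.0000e-02  8.5490e+01] 0.05693232413347055 [-0.3 -0.2 -0.9]
```

View pics/w4.png

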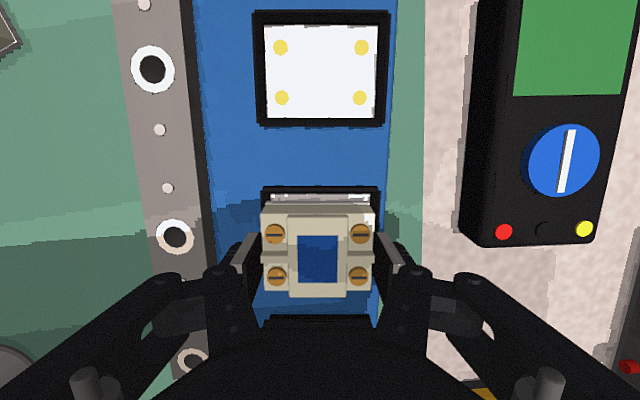

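>>> {"api": "play_rows", "payload": {"increments": [[[0,1,4],[0,0,0],0.6],[[0,1,7],[0,0,0],0.6],[[0,1,9],[0,0,0],0.6],[[0,1,11],[0,0,0],0.6],[[0,1,13],[0,0,0],0.6],[[0,1,13],[0,0,0],0.6]], "grip_force": 25}}

```text
time: 5.1
ee_pos: [0.657, 0.0626, 0.0543]
tcp_rot: [180.0, -0.0, 85.5]
wrist_force: [-4.6, 0.1, 6.5]
opening: 0.0571
grasp_force: 44.8
```

>>> {"api": "play_rows", "payload": {"increments": [[[0,0,1],[0,0,0],0.6],[[0,0,1],[0,0,0],0.3],[[0,0,1],[0,0,0],0.25],[[0,0,1],[0,0,0],0.25],[[0,0,1],[0,0,0],0.25],[[0,0,-20],[0,0,0],0.25],[[0,0,-60],[0,0,0],0.2],[[0,0,-100],[0,0,0],0.1],[[0,0,-100],[0,0,0],0]]}}

```text
time: 6.0
ee_pos: [0.6591, 0.0628, 0.1598]
tcp_rot: [179.5, -0.1, 85.5]
wrist_force: [0.6, 0.4, 0.5]
opening: 0.0854
grasp_force: 0.0
```

```bash
python3 n.py w5; cat > r.py <<'E'
from h import *
import sys
w=Cam('wrist')
# relay in nest: top at z .05
m=(abs(w.P[...,2]-.05)<.006)&(abs(w.P[...,0]-float(sys.argv[1]))<.05)&(abs(w.P[...,1]-float(sys.argv[2]))<.045)
p=w.P[m]; print(len(p),p.mean(0), np.percentile(p[:,2],[2,50,98]))
A=np.c_[p[:,:2]-p[:,:2].mean(0),np.ones(len(p))]; print('plane',np.linalg.lstsq(A,p[:,2],rcond=None)[0])
print(cv2.minAreaRect((p[:,:2]*1000).astype(np.float32)))
E
python3 r.py .6565 .0625
```

```text
6.05 [0.6584 0.0627 0.1567] [ 1.7969e+02 -5.0000e-02  8.5500e+01] 0.08531884978432784 [-0.3  0.6  0. ]
2666 [0.65649805 0.06279658 0.04862381] [0.04414018 0.04931572 0.05102171]
plane [-0.00135483 -0.0053061   0.04862381]
((656.3908081054688, 61.99095153808594), (44.365638732910156, 58.06512451171875), 86.04967498779297)
```

>>> {"api": "play_rows", "payload": {"increments": [[[40,-50,0],[0,0,0],0],[[80,-100,0],[0,0,0],0],[[120,-150,0],[0,0,0],0],[[130,-200,0],[0,0,0],0],[[130,-220,0],[0,0,0],0],[[130,-220,0],[0,0,0],0],[[130,-220,0],[0,0,0],0]]}}

```text
time: 6.8
ee_pos: [0.4464, 0.2099, 0.1525]
tcp_rot: [-180.0, 0.0, 85.6]
wrist_force: [0.5, -0.2, 0.5]
opening: 0.0854
grasp_force: 0.0
```

```bash
python3 c.py w6
```

```text
6.85 [0.4476 0.2095 0.1526] [-1.7999e+02  2.0000e-02  8.5560e+01]
top28 [317.3 201.3] 1692 mean [445.1 204.4] rect [445.2 204.2] [52.1 48.7] 73.4
blue [316.8 201.9] 547 mean [444.7 204. ] rect [444.7 203.9] [18.9 24.7] 18.5
ring [464.9 238.3] 275 mean [578.1 161.1] rect [578. 161.] [22.2 22.2] 43.3
```

View pics/w6.png

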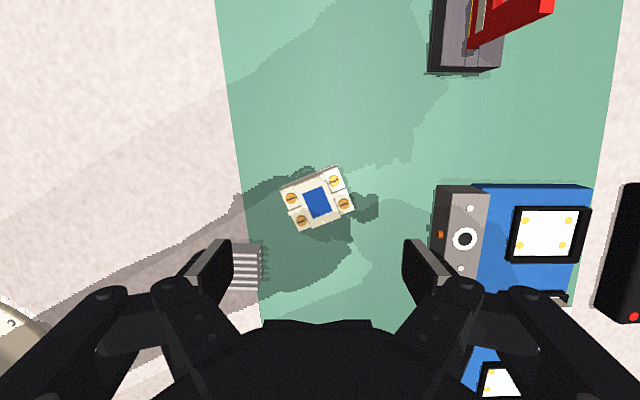

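>>> {"api": "play_rows", "payload": {"increments": [[[-5.6,-1.9,20],[0,0,-8],0.1],[[-5.6,-1.9,40],[0,0,-16],0.1],[[-5.6,-1.9,60],[0,0,-22.9],0.1],[[-5.6,-1.9,80],[0,0,-22.9],0.1],[[-5.6,-1.9,105],[0,0,-22.9],0.1],[[-5.6,-1.9,120],[0,0,-22.9],0.1],[[-5.6,-1.9,120],[0,0,-22.9],0.1],[[-5.6,-1.9,120],[0,0,-22.9],0.6],[[-5.6,-1.9,120],[0,0,-22.9],0.6],[[-5.6,-1.9,120],[0,0,-22.9],0.6],[[-5.6,-1.9,120],[0,0,-22.9],0.6]], "grip_force": 40}}

```text
time: 7.95
ee_pos: [0.4461, 0.2041, 0.0341]
tcp_rot: [179.9, 0.0, 108.4]
wrist_force: [0.4, -1.5, 2.4]
opening: 0.0569
grasp_force: 43.5
```

```bash
python3 c.py w7
```

```text
8.0 [0.4461 0.2041 0.0341] [179.91   0.   108.39]
top28 [317.3 252.7] 5254 mean [444.7 206.1] rect [444.8 205.4] [51.7 48.3] 71.9
blue [317.  255.3] 1777 mean [445.  204.8] rect [445.1 204.6] [19.5 24.9] 18.3
z44 [250.4 263. ] 229 mean [415.5 199.7] rect [415.2 195.1] [ 8.1 24.1] 19.7
z44 [383.6 263.7] 233 mean [471.7 217.9] rect [472.1 214. ] [ 8.1 25. ] 1.9
z44 [227. 258.] 65 mean [405.1 198.8] rect [404.9 198.7] [6.4 3.1] 27.4
z44 [407.1 258.2] 63 mean [480.6 223.8] rect [480.8 223.9] [6.1 2.9] 18.0
```

>>> {"api": "play_rows", "payload": {"increments": [[[0,0,-35],[0,0,0],0.6],[[0,0,-65],[0,0,0],0.6],[[-25,45,-65],[0,0,6],0.6],[[-50,85,-65],[0,0,12],0.6],[[-75,125,-65],[0,0,18],0.6],[[-100,165,-65],[0,0,22.9],0.6],[[-116.5,191.5,-65],[0,0,22.9],0.6],[[-116.5,191.5,-65],[0,0,22.9],0.6],[[-116.5,191.5,-65],[0,0,22.9],0.6],[[-116.5,191.5,-45],[0,0,22.9],0.6],[[-116.5,191.5,-37],[0,0,22.9],0.6],[[-116.5,191.5,-36],[0,0,22.9],0.6],[[-116.5,191.5,-36],[0,0,22.9],0.6]]}}

```text
time: 9.3
ee_pos: [0.6634, 0.1542, 0.0698]
tcp_rot: [-180.0, -0.0, 85.5]
wrist_force: [-0.1, 0.3, -0.5]
opening: 0.0566
grasp_force: 43.4
```

```bash
python3 n.py w8
```

```text
9.35 [0.6638 0.1542 0.0703] [ 1.7996e+02 -1.0000e-02  8.5520e+01] 0.05697684846064518 [ 0.5  0.4 -1.4]
```

>>> {"api": "play_rows", "payload": {"increments": [[[0,0.8,4],[0,0,0],0.6],[[0,0.8,7],[0,0,0],0.6],[[0,0.8,9],[0,0,0],0.6],[[0,0.8,11],[0,0,0],0.6],[[0,0.8,13],[0,0,0],0.6],[[0,0.8,14],[0,0,0],0.6],[[0,0.8,14],[0,0,0],0.6]]}}

```text
time: 10.05
ee_pos: [0.6648, 0.1538, 0.0561]
tcp_rot: [180.0, -0.0, 85.5]
wrist_force: [-1.9, -0.8, 4.5]
opening: 0.0563
grasp_force: 44.0
```

>>> {"api": "play_rows", "payload": {"increments": [[[0,0,1],[0,0,0],0.6],[[0,0,1],[0,0,0],0.3],[[0,0,1],[0,0,0],0.25],[[0,0,1],[0,0,0],0.25],[[0,0,1],[0,0,0],0.25],[[0,0,-20],[0,0,0],0.25],[[0,0,-60],[0,0,0],0.2],[[0,0,-100],[0,0,0],0.1],[[0,0,-100],[0,0,0],0]]}}

```text
time: 10.95
ee_pos: [0.6668, 0.1543, 0.162]
tcp_rot: [179.5, -0.2, 85.5]
wrist_force: [0.5, 0.4, 0.4]
opening: 0.0853
grasp_force: 0.0
```

```bash
python3 r.py .664 .1543; python3 c.py w9; python3 - <<'E'
from h import *
d=Cam('side'); d.save('side1'); s=Cam('scene'); s.save('scene1')
E
```

```text
2568 [0.664437   0.15503651 0.04862978] [0.04416716 0.04934737 0.05098905]
plane [-0.00301276 -0.0082579   0.04862978]
((664.2113647460938, 153.89366149902344), (44.99652862548828, 57.39344787597656), 84.63067626953125)
11.05 [0.6654 0.154  0.1564] [ 1.7988e+02 -4.0000e-02  8.5500e+01]
ring [219.2 196.3] 310 mean [578.1 161.2] rect [577.9 161. ] [22.4 21.8] 38.3
ring [233.2 289.2] 102 mean [575.6  65.9] rect [575.7  66.4] [21.9 10.4] 56.4
```

>>> {"api": "play_rows", "payload": {"increments": [[[-45,-15,0],[0,0,0],0],[[-90,-50,0],[0,0,0],0],[[-135,-80,0],[0,0,0],0],[[-180,-100,0],[0,0,0],0],[[-220,-130,0],[0,0,0],0],[[-255,-160,0],[0,0,0],0.3],[[-280,-190,0],[0,0,0],0.5],[[-305,-245,0],[0,0,0],0.5],[[-305,-245,0],[0,0,0],0.5],[[-305,-245,0],[0,0,0],0.5],[[-305,-245,0],[0,0,0],0.5]]}}

```text
time: 12.25
ee_pos: [0.397, -0.1309, 0.1547]
tcp_rot: [-180.0, -0.0, 85.5]
wrist_force: [0.1, 0.5, 0.6]
opening: 0.0427
grasp_force: 0.0
```

```bash
python3 c.py w10
```

```text
12.3 [ 0.3973 -0.1307  0.1548] [-1.7998e+02 -2.0000e-02  8.5530e+01]
top28 [359.4 250.2] 3486 mean [ 432.  -190.5] rect [ 436.6 -204.6] [131.   50.4] 83.0
ring [517.   49.8] 434 mean [563.4 -22.5] rect [563.  -22.7] [21.8 22.4] 5.3
fuse [372.7 231.6] 52 mean [ 442.8 -163.9] rect [ 443.3 -164.7] [ 5.9 16.2] 49.8
fuse [358.6 285.5] 43 mean [ 428.2 -217.1] rect [ 428.3 -218.2] [ 4.6 15.9] 11.3
z44 [374.4 233.5] 69 mean [ 444.3 -165.8] rect [ 443.6 -165.4] [ 5.7 15.3] 39.9
z44 [359.1 287.4] 69 mean [ 428.6 -219.2] rect [ 428.1 -219.3] [ 5.4 15.9] 11.9
```

View pics/w10.png

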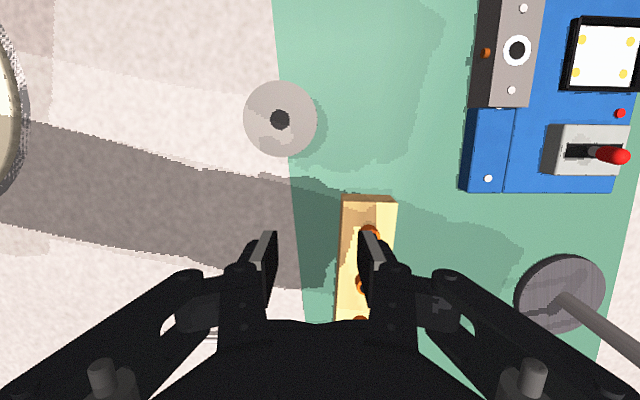

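View pics/side1.png

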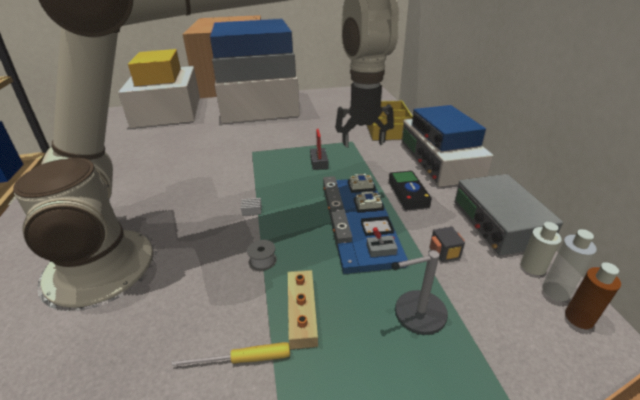

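>>> {"api": "play_rows", "payload": {"increments": [[[-20,25,0],[0,0,0],0.5],[[-35.4,47,25],[0,0,0],0.5],[[-35.4,47,25],[0,0,0],0.5],[[-35.4,47,25],[0,0,0],0.5]]}}

```text
time: 12.7
ee_pos: [0.4409, -0.1694, 0.129]
tcp_rot: [-179.8, -0.1, 85.5]
wrist_force: [0.3, -0.3, 0.5]
opening: 0.0428
grasp_force: 0.0
```

```bash
cat > f.py <<'E'
from h import *
import sys
# fuse heads: orange mask, circle by rays onto z
z=float(sys.argv[1])/1000
w=Cam('wrist'); o=obs(); T=w.T0; print(o['time'],(T[:3,3]*1000).round(1),o['tcp_rot'].round(2),round(o['opening'],4))
h=cv2.cvtColor(w.img,cv2.COLOR_RGB2HSV).astype(int); H,S,V=h[...,0],h[...,1],h[...,2]
if len(sys.argv)>2: w.save(sys.argv[2])
m=(abs(w.P[...,2]-z)<.0015)&(S>90)&((H<20)|(H>172))
n,l,st,ce=cv2.connectedComponentsWithStats(m.astype(np.uint8))
for i in range(1,n):
    if st[i,4]<40: continue
    v,u=np.where(l==i); p=w.plane(u,v,z)*1000; c,r=cv2.minEnclosingCircle(p[:,:2].astype(np.float32))
    t=(np.linalg.inv(T)@np.r_[c[0]/1e3,c[1]/1e3,z,1])*1000
    print('head',ce[i].round(1),st[i,4],np.round(c,1),round(r,1),'mean',p[:,:2].mean(0).round(1),'tool',t[:3].round(1))
E
python3 f.py 44 w11
```

```text
12.75 [ 440.9 -169.4  129. ] [-1.7991e+02 -3.0000e-02  8.5550e+01] 0.0425
head [319.2 209.6] 223 [ 440.9 -170.1] 8.9 mean [ 441.3 -169.9] tool [-0.9  0.3 85. ]
head [316.6 267.7] 195 [ 435.2 -219.4] 9.0 mean [ 435.4 -219.4] tool [-50.5  -1.6  85. ]
head [314.8 315.8] 116 [ 429.7 -267.3] 8.8 mean [ 430.2 -265.5] tool [-98.6  -3.4  84.9]
```

View pics/w11.png

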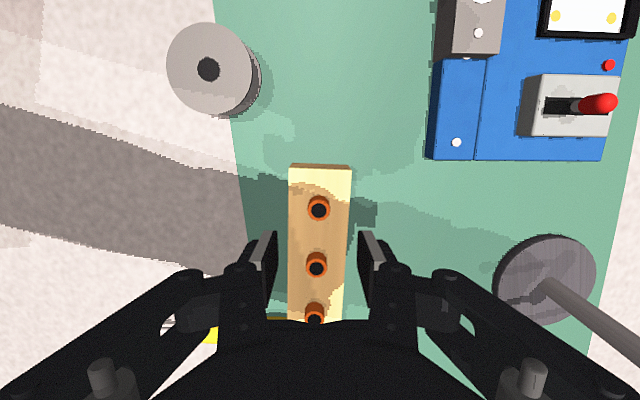

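>>> {"api": "play_rows", "payload": {"increments": [[[-0.8,0.4,30],[0,0,0],0.5],[[-0.8,0.4,60],[0,0,0],0.5],[[-0.8,0.4,73],[0,0,0],0.5],[[-0.8,0.4,78],[0,0,0],0.5],[[-0.8,0.4,78],[0,0,0],0.5],[[-0.8,0.4,78],[0,0,0],0.95],[[-0.8,0.4,78],[0,0,0],0.95],[[-0.8,0.4,78],[0,0,0],0.95],[[-0.8,0.4,78],[0,0,0],0.95],[[-0.8,0.4,78],[0,0,0],0.95],[[-0.8,0.4,78],[0,0,0],0.95]], "grip_force": 30}}

```text
time: 13.85
ee_pos: [0.4418, -0.1711, 0.0537]
tcp_rot: [179.9, 0.0, 85.5]
wrist_force: [-0.3, 1.2, 7.1]
opening: 0.0159
grasp_force: 29.2
```

```bash
python3 f.py 44 w12
```

```text
13.9 [ 441.8 -171.1   53.7] [1.7987e+02 3.0000e-02 8.5500e+01] 0.0164
head [317.5 251.2] 468 [ 439.7 -172. ] 11.4 mean [ 441.  -169.8] tool [-1.1 -2.   9.7]
head [314.9 320.9] 75 [ 436.1 -212.3] 4.8 mean [ 436.3 -212. ] tool [-41.6  -2.5   9.8]
```

>>> {"api": "play_rows", "payload": {"increments": [[[0,0,-20],[0,0,0],0.95],[[0,0,-50],[0,0,0],0.95],[[0,0,-80],[0,0,0],0.95],[[0,0,-80],[0,0,0],0.95],[[0,0,-80],[0,0,0],0.95]]}}

```text
time: 14.4
ee_pos: [0.4415, -0.171, 0.1331]
tcp_rot: [179.9, 0.0, 85.5]
wrist_force: [-0.2, 0.3, -1.4]
opening: 0.0163
grasp_force: 29.3
```

```bash
python3 f.py 124 w13
```

```text
14.45 [ 441.5 -171.   133.1] [180.    0.   85.5] 0.016
head [317.4 251.6] 334 [ 440.3 -170. ] 9.0 mean [ 440.7 -169.6] tool [ 0.9 -1.3  9.1]
```

View pics/w13.png

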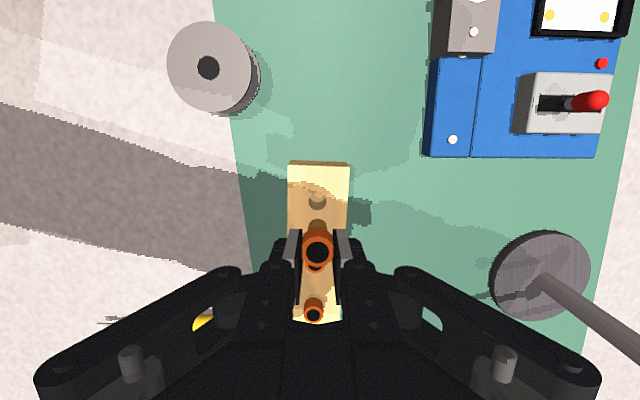

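>>> {"api": "play_rows", "payload": {"increments": [[[45,22,15],[0,0,0],0.95],[[90,45,20],[0,0,0],0.95],[[135,68,20],[0,0,0],0.95],[[180,90,20],[0,0,0],0.95],[[223.7,114.3,20],[0,0,0],0.95],[[223.7,114.3,41],[0,0,0],0.95],[[223.7,114.3,41],[0,0,0],0.95],[[223.7,114.3,41],[0,0,0],0.95],[[223.7,114.3,41],[0,0,0],0.95]]}}

```text
time: 15.35
ee_pos: [0.5722, 0.0423, 0.0918]
tcp_rot: [180.0, 0.0, 85.4]
wrist_force: [-0.2, -0.6, -0.3]
opening: 0.016
grasp_force: 29.4
```

```bash
cat > g.py <<'E'
from h import *
import sys
zh=float(sys.argv[1])/1000
w=Cam('wrist'); o=obs(); T=w.T0; print(o['time'],(T[:3,3]*1000).round(1),o['tcp_rot'].round(2),round(o['opening'],4),o['wrist_force'].round(1))
h=cv2.cvtColor(w.img,cv2.COLOR_RGB2HSV).astype(int); H,S,V=h[...,0],h[...,1],h[...,2]
w.save(sys.argv[2])
def bl(m,z,name,lo,hi):
    n,l,st,ce=cv2.connectedComponentsWithStats(m.astype(np.uint8))
    for i in range(1,n):
        if st[i,4]<60: continue
        v,u=np.where(l==i); p=w.plane(u,v,z)*1000; c,r=cv2.minEnclosingCircle(p[:,:2].astype(np.float32))
        if not lo<r<hi: continue
        hull=cv2.convexHull(p[:,:2].astype(np.float32)); e=cv2.fitEllipse(hull)
        t=(np.linalg.inv(T)@np.r_[np.array(c)/1e3,z,1])*1000; t2=(np.linalg.inv(T)@np.r_[np.array(e[0])/1e3,z,1])*1000
        print(name,ce[i].round(1),st[i,4],'world',np.round(c,1),round(r,1),'tool',t[:3].round(1),'ell',t2[:2].round(1),np.round(e[1],1))
bl((abs(w.P[...,2]-zh)<.003)&(S>90)&((H<20)|(H>172)),zh,'head',6,12)
bl((abs(w.P[...,2]-.036)<.004)&(S<60)&(V>205),.036,'ring',8,14)
E
python3 g.py 82 w14
```

```text
15.4 [572.2  42.3  91.8] [179.96  -0.    85.42] 0.0162 [ 0.1 -0.5  0.9]
head [317.6 249.5] 515 world [570.9  44.2] 9.6 tool [ 1.8 -1.4  9.8] ell [ 1.6 -1.3] [17.7 19.1]
ring [312.4  24.6] 884 world [577.9 160.8] 11.5 tool [118.5  -3.7  55.7] ell [118.6  -3.7] [22.5 22.7]
ring [312.5 182.5] 597 world [570.4  69.4] 11.5 tool [26.8 -3.9 55.7] ell [26.8 -3.9] [22.5 22.6]
ring [313.2 305.8] 331 world [563.3 -22.5] 11.1 tool [-65.3  -3.7  55.8] ell [-65.4  -3.6] [21.5 22. ]
```

View pics/w14.png

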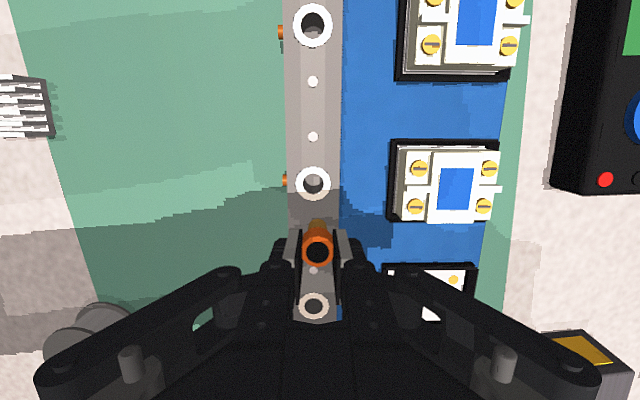

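>>> {"api": "play_rows", "payload": {"increments": [[[25.5,-2.7,0],[0,0,0],0.95],[[25.5,-2.7,0],[0,0,0],0.95],[[25.5,-2.7,5],[0,0,0],0.95],[[25.5,-2.7,8],[0,0,0],0.95],[[25.5,-2.7,10],[0,0,0],0.95],[[25.5,-2.7,12],[0,0,0],0.95],[[25.5,-2.7,14],[0,0,0],0.95],[[25.5,-2.7,14],[0,0,0],0.95]]}}

```text
time: 16.2
ee_pos: [0.5717, 0.0687, 0.0769]
tcp_rot: [-180.0, 0.0, 85.5]
wrist_force: [0.4, 0.4, -1.1]
opening: 0.016
grasp_force: 29.4
```

>>> {"api": "play_rows", "payload": {"increments": [[[0,0,4],[0,0,0],0.95],[[0,0,8],[0,0,0],0.95],[[0,0,12],[0,0,0],0.95],[[0,0,15],[0,0,0],0.95],[[0,0,17],[0,0,0],0.95],[[0,0,17.5],[0,0,0],0.95]]}}

```text
time: 16.8
ee_pos: [0.5718, 0.0689, 0.0599]
tcp_rot: [-180.0, -0.0, 85.5]
wrist_force: [-2.0, 0.5, 2.9]
opening: 0.0158
grasp_force: 29.7
```

>>> {"api": "play_rows", "payload": {"increments": [[[0,0,1],[0,0,0],0.95],[[0,0,1],[0,0,0],0.95],[[0,0,1],[0,0,0],0.7],[[0,0,1],[0,0,0],0.6],[[0,0,0],[0,0,0],0.6],[[0,0,-25],[0,0,0],0.6],[[0,0,-60],[0,0,0],0.5],[[0,0,-80],[0,0,0],0.5],[[0,0,-80],[0,0,0],0.5]]}}

```text
time: 17.7
ee_pos: [0.5733, 0.069, 0.1432]
tcp_rot: [179.7, -0.1, 85.5]
wrist_force: [-0.2, -0.2, -0.6]
opening: 0.0427
grasp_force: 0.0
```

```bash
python3 g.py 50 w15
```

```text
17.75 [573.3  69.  143.2] [ 1.7986e+02 -3.0000e-02  8.5500e+01] 0.0429 [ 0.1 -0.5 -0.7]
head [315.4 204.6] 228 world [571.1  70. ] 9.1 tool [ 0.7 -2.7 93.2] ell [ 0.6 -2.6] [17.1 18. ]
ring [314.2  85.1] 495 world [577.8 161. ] 11.7 tool [ 91.9  -3.2 107.3] ell [91.9 -3.2] [22.6 23.1]
ring [310.3 195.3] 93 world [570.2  69.7] 11.2 tool [  0.3  -3.6 107.2] ell [ 0.8 -3.8] [19.2 21.9]
ring [314.2 295.7] 195 world [563.3 -22.8] 11.4 tool [-92.4  -3.3 107.1] ell [-92.3  -3.5] [21.  21.9]
```

>>> {"api": "play_rows", "payload": {"increments": [[[-45,-17,0],[0,0,0],0.5],[[-90,-34,0],[0,0,0],0.5],[[-135,-51,0],[0,0,0],0.5],[[-180,-68,0],[0,0,0],0.5],[[-225,-85,0],[0,0,0],0.5],[[-270,-102,0],[0,0,0],0.5],[[-297.8,-113,8],[0,0,0],0.5],[[-297.8,-113,8],[0,0,0],0.5],[[-297.8,-113,8],[0,0,0],0.5],[[-297.8,-113,8],[0,0,0],0.5]]}}

```text
time: 18.75
ee_pos: [0.436, -0.2184, 0.1312]
tcp_rot: [-180.0, -0.0, 85.5]
wrist_force: [0.5, 0.2, -0.1]
opening: 0.0427
grasp_force: 0.0
```

```bash
python3 f.py 44 w16
```

```text
18.8 [ 436.  -218.4  131.2] [-1.7998e+02 -2.0000e-02  8.5570e+01] 0.0426
head [317.8 209.6] 222 [ 435.2 -219.6] 9.0 mean [ 435.3 -219.6] tool [-1.3 -0.6 87.2]
head [315.4 266.9] 188 [ 429.6 -268.9] 9.1 mean [ 429.6 -269. ] tool [-50.8  -2.3  87.2]
```

>>> {"api": "play_rows", "payload": {"increments": [[[-1.2,0,30],[0,0,0],0.5],[[-1.2,0,60],[0,0,0],0.5],[[-1.2,0,73],[0,0,0],0.5],[[-1.2,0,78],[0,0,0],0.5],[[-1.2,0,78],[0,0,0],0.5],[[-1.2,0,78],[0,0,0],0.95],[[-1.2,0,78],[0,0,0],0.95],[[-1.2,0,78],[0,0,0],0.95],[[-1.2,0,78],[0,0,0],0.95],[[-1.2,0,78],[0,0,0],0.95]]}}

```text
time: 19.8
ee_pos: [0.4364, -0.2206, 0.0552]
tcp_rot: [179.9, 0.0, 85.5]
wrist_force: [0.3, 1.3, 7.2]
opening: 0.0162
grasp_force: 29.3
```

>>> {"api": "play_rows", "payload": {"increments": [[[0,0,-20],[0,0,0],0.95],[[0,0,-50],[0,0,0],0.95],[[0,0,-70],[0,0,0],0.95],[[45,20,-70],[0,0,0],0.95],[[90,40,-70],[0,0,0],0.95],[[135,60,-70],[0,0,0],0.95],[[180,80,-70],[0,0,0],0.95],[[225,100,-70],[0,0,0],0.95],[[270,110,-70],[0,0,0],0.95],[[315,116,-70],[0,0,0],0.95],[[362,116,-70],[0,0,0],0.95],[[362,116,-50],[0,0,0],0.95],[[362,116,-38],[0,0,0],0.95],[[362,116,-38],[0,0,0],0.95],[[362,116,-38],[0,0,0],0.95]]}}

```text
time: 21.3
ee_pos: [0.5797, 0.1304, 0.092]
tcp_rot: [-180.0, 0.0, 85.4]
wrist_force: [0.6, 0.2, -0.4]
opening: 0.0158
grasp_force: 29.3
```

```bash
python3 g.py 82 w17
```

```text
21.35 [579.7 130.4  92. ] [179.96  -0.    85.42] 0.0159 [0.1 0.4 0.2]
head [317.3 249.2] 481 world [578.  133.3] 10.0 tool [ 2.7 -1.9 10. ] ell [ 2.3 -2. ] [17.5 20.2]
ring [311.8 177.1] 628 world [577.8 161. ] 11.6 tool [30.3 -4.3 56. ] ell [30.3 -4.4] [22.8 23.1]
ring [309.9 294. ] 91 world [570.  70.] 11.0 tool [-61.   -4.8  56. ] ell [-61.4  -4.5] [20.9 22. ]
```

>>> {"api": "play_rows", "payload": {"increments": [[[29.2,-2.9,0],[0,0,0],0.95],[[29.2,-2.9,0],[0,0,0],0.95],[[29.2,-2.9,4],[0,0,0],0.95],[[29.2,-2.9,7],[0,0,0],0.95],[[29.2,-2.9,9],[0,0,0],0.95],[[29.2,-2.9,11],[0,0,0],0.95],[[29.2,-2.9,13],[0,0,0],0.95],[[29.2,-2.9,13],[0,0,0],0.95]]}}

```text
time: 22.15
ee_pos: [0.579, 0.1606, 0.0784]
tcp_rot: [-180.0, 0.0, 85.5]
wrist_force: [0.9, -0.9, -1.2]
opening: 0.016
grasp_force: 29.3
```

>>> {"api": "play_rows", "payload": {"increments": [[[0,0,4],[0,0,0],0.95],[[0,0,8],[0,0,0],0.95],[[0,0,12],[0,0,0],0.95],[[0,0,15],[0,0,0],0.95],[[0,0,17],[0,0,0],0.95],[[0,0,18],[0,0,0],0.95],[[0,0,18],[0,0,0],0.95]]}}

```text
time: 22.85
ee_pos: [0.5791, 0.1608, 0.0613]
tcp_rot: [180.0, -0.0, 85.5]
wrist_force: [-2.4, -1.1, 2.5]
opening: 0.0158
grasp_force: 29.7
```

>>> {"api": "play_rows", "payload": {"increments": [[[0,0,1],[0,0,0],0.95],[[0,0,1],[0,0,0],0.95],[[0,0,1],[0,0,0],0.7],[[0,0,1],[0,0,0],0.6],[[0,0,0],[0,0,0],0.6],[[0,0,-25],[0,0,0],0.6],[[0,0,-60],[0,0,0],0.6],[[-10,0,-80],[0,0,0],0.6],[[-20,0,-80],[0,0,0],0.6],[[-20,0,-80],[0,0,0],0.6]]}}

```text
time: 23.85
ee_pos: [0.5777, 0.1399, 0.1406]
tcp_rot: [180.0, 0.0, 85.4]
wrist_force: [0.5, -0.5, 0.4]
opening: 0.034
grasp_force: 0.0
```

```bash
python3 g.py 50 w18; python3 - <<'E'
from h import *
w=Cam('wrist'); d=Cam('side'); s=Cam('scene'); s.save('scene2'); d.save('side2')
for c,n in((w,'w'),(s,'s')):
    h=cv2.cvtColor(c.img,cv2.COLOR_RGB2HSV).astype(int); H,S,V=h[...,0],h[...,1],h[...,2]
    for x,y in((578.5,161),(571,69.5)):
        m=(np.hypot(c.P[...,0]-x/1e3,c.P[...,1]-y/1e3)<.009)&(S>90)&((H<20)|(H>172))
        print(n,'head z',m.sum(),(np.percentile(c.P[m][:,2],[10,50,90,100])*1000).round(1))
    for x,y in((656.5,62.3),(664,154.2)):
        m=(abs(c.P[...,0]-x/1e3)<.02)&(abs(c.P[...,1]-y/1e3)<.016); print(n,'relay z',m.sum(),(np.percentile(c.P[m][:,2],[10,50,90])*1000).round(1))
    m=(H<8)&(S>150)&(V>80)&(abs(c.P[...,0]-.63)<.06)&(abs(c.P[...,1]+.106)<.025)&(c.P[...,2]>.045)
    p=c.P[m]*1000; print(n,'switch',len(p), p[p[:,2]>np.percentile(p[:,2],80)].mean(0) if len(p)>5 else '', p.mean(0) if len(p) else '')
# hook arm
for c,n in((s,'s'),(d,'d')):
    m=(c.P[...,2]>.135)&(c.P[...,2]<.185)&(abs(c.P[...,0]-.625)<.08)&(abs(c.P[...,1]+.28)<.04)
    p=c.P[m]*1000
    for a in range(570,690,10):
        q=p[(p[:,0]>=a)&(p[:,0]<a+10)]
        if len(q): print(n,a,len(q),q.mean(0).round(1), 'ymin/max',q[:,1].min().round(1),q[:,1].max().round(1))
    # tag
    h=cv2.cvtColor(c.img,cv2.COLOR_RGB2HSV).astype(int)
    m=((h[...,0]<10)|(h[...,0]>172))&(h[...,1]>120)&(abs(c.P[...,0]-.582)<.05)&(abs(c.P[...,1]-.353)<.06)&(c.P[...,2]>.03)
    p=c.P[m]*1000; t=p[p[:,2]>95]; print(n,'tag',len(p),p.max(0),'top',len(t),t.mean(0),cv2.minAreaRect(t[:,:2].astype(np.float32)))
E
```

```text
23.9 [577.7 139.9 140.6] [-1.7994e+02  2.0000e-02  8.5450e+01] 0.034 [-0.3  0.3 -0.5]
head [317.9 180.6] 208 world [578.7 161.7] 8.9 tool [21.7 -0.7 90.6] ell [21.8 -0.9] [17.2 17.4]
head [317.4 283.3] 192 world [571.3  71. ] 9.0 tool [-69.3  -0.9  90.6] ell [-69.3  -0.9] [17.4 17.8]
ring [314.3 171.1] 147 world [577.7 161.1] 11.6 tool [ 21.1  -1.7 104.6] ell [21.3 -1.6] [22.5 23. ]
ring [313.  271.6] 69 world [570.4  69.8] 10.8 tool [-70.5  -1.8 104.6] ell [-70.   -2.2] [18.9 21.5]
w head z 244 [45.2 49.6 50.5 51.9]
w head z 292 [39.1 48.8 50.  52.1]
w relay z 87 [46.5 49.3 50.4]
w relay z 2040 [45.9 49.6 50.6]
w switch 0  
s head z 23 [39.2 49.  50.7 52. ]
s head z 21 [39.7 48.4 52.9 54.2]
s relay z 128 [44.6 48.7 53.6]
s relay z 140 [45.1 50.  54.7]
s switch 20 [ 620.47975778 -103.60564854   85.05957406] [ 624.47695166 -104.12761757   75.13554324]
s 580 15 [ 586.7 -284.7  161.1] ymin/max -290.9 -280.2
s 590 9 [ 594.5 -284.8  158. ] ymin/max -289.3 -281.3
s 600 9 [ 604.8 -281.7  158.1] ymin/max -285.2 -277.9
s 610 9 [ 613.7 -280.4  157. ] ymin/max -284.1 -276.8
s 620 11 [ 624.3 -27
[... 446 characters left out ...]
14844)
d 580 49 [ 585.1 -290.8  160.2] ymin/max -295.6 -283.6
d 590 25 [ 595.2 -288.5  158.5] ymin/max -293.0 -283.2
d 600 28 [ 605.  -286.3  157.3] ymin/max -289.4 -279.5
d 610 26 [ 614.9 -284.8  156.4] ymin/max -287.7 -281.0
d 620 26 [ 624.7 -283.2  155.2] ymin/max -286.1 -277.8
d 630 26 [ 634.8 -281.6  153.9] ymin/max -284.3 -277.1
d 640 26 [ 645.  -279.9  153. ] ymin/max -282.4 -275.6
d 650 88 [ 655.7 -278.8  149.2] ymin/max -285.3 -267.6
d 660 60 [ 663.9 -278.9  151.2] ymin/max -284.7 -268.3
d tag 52 [588.836429   378.47139586 107.70655975] top 30 [583.02158928 342.14878534 104.19165121] ((584.0438842773438, 349.6478576660156), (57.750370025634766, 7.680231094360352), 85.18103790283203)
```

>>> {"api": "play_rows", "payload": {"increments": [[[-45,2,0],[0,0,0],0.8],[[-90,4,0],[0,0,0],1],[[-135,6,0],[0,0,0],1],[[-180,8,0],[0,0,0],1],[[-225,10,0],[0,0,0],1],[[-245,11,0],[0,0,0],1],[[-245,11,30],[0,0,0],1],[[-245,11,59],[0,0,0],1],[[-245,11,59],[0,0,0],1],[[-245,11,59],[0,0,0],1],[[-245,11,59],[0,0,0],1]], "grip_force": 20}}

```text
time: 25.15
ee_pos: [0.5701, -0.104, 0.0833]
tcp_rot: [179.9, 0.0, 85.5]
wrist_force: [0.3, -0.8, 0.6]
opening: -0.0002
grasp_force: 0.0
```

```bash
python3 n.py w19
```

```text
25.2 [ 0.5702 -0.1041  0.0835] [1.7987e+02 1.0000e-02 8.5530e+01] 0.00027998949092458746 [ 0.5 -0.2  0.2]
```

View pics/w19.png

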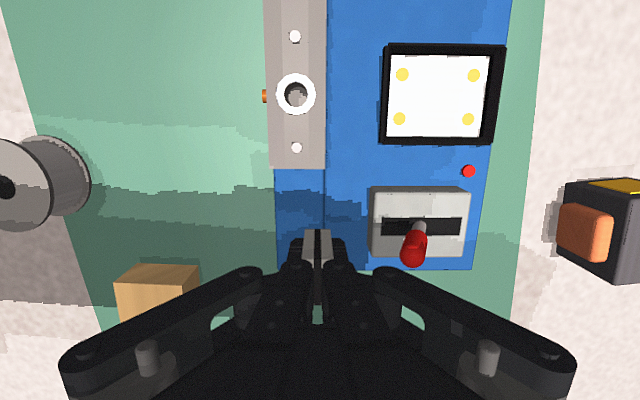

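>>> {"api": "play_rows", "payload": {"increments": [[[-1,15,3],[0,0,0],1],[[-1,25,3],[0,0,0],1],[[-1,30,3],[0,0,0],1],[[-1,35,3],[0,0,0],1],[[-1,40,3],[0,0,0],1],[[-1,45,3],[0,0,0],1],[[-1,50,3],[0,0,0],1]]}}

```text
time: 25.9
ee_pos: [0.6193, -0.1092, 0.0789]
tcp_rot: [-180.0, -0.0, 85.5]
wrist_force: [-4.2, 0.3, 3.5]
opening: -0.0003
grasp_force: 1.9
```

>>> {"api": "play_rows", "payload": {"increments": [[[0,3,0],[0,0,0],1],[[0,5,0],[0,0,0],1],[[0,7,0],[0,0,0],1],[[0,8,0],[0,0,0],1],[[0,8,0],[0,0,0],1]]}}

```text
time: 26.4
ee_pos: [0.627, -0.1098, 0.0785]
tcp_rot: [-180.0, -0.0, 85.5]
wrist_force: [-1.0, -0.2, 0.1]
opening: 0.0001
grasp_force: 0.8
```

```bash
cat > s.py <<'E'
from h import *
o=obs(); print(o['ee_pos'].round(4),o['wrist_force'].round(1))
piv=np.array([634.8,-106.5,40])
for n in('scene','side'):
    c=Cam(n); h=cv2.cvtColor(c.img,cv2.COLOR_RGB2HSV).astype(int); H,S,V=h[...,0],h[...,1],h[...,2]
    m=((H<8)|(H>174))&(S>140)&(V>70)&(abs(c.P[...,0]-.635)<.06)&(abs(c.P[...,1]+.106)<.03)&(c.P[...,2]>.047)
    p=c.P[m]*1000
    if len(p)>5: q=p.mean(0)-piv; print(n,len(p),p.mean(0).round(1),'lean rad',np.arctan2(q[0],q[2]).round(2),'max x,z',p.max(0).round(0),p.min(0).round(0))
E
python3 s.py
```

```text
[ 0.627  -0.1098  0.0785] [-1.  -0.2  0.1]
scene 7 [ 655.6 -104.1   86.6] lean rad 0.42 max x,z [ 672. -100.  125.] [ 650. -108.   72.]
side 32 [ 652.7 -111.3   84.2] lean rad 0.38 max x,z [ 689. -102.  152.] [ 646. -115.   70.]
```

>>> {"api": "play_rows", "payload": {"increments": [[[0,2,0],[0,0,0],1],[[0,3,0],[0,0,0],1],[[0,4,0],[0,0,0],1],[[0,4,0],[0,0,0],1]]}}

```text
time: 26.9
ee_pos: [0.6308, -0.1101, 0.0786]
tcp_rot: [-180.0, -0.0, 85.5]
wrist_force: [-4.3, 1.4, 1.0]
opening: -0.0
grasp_force: 2.0
```

>>> {"api": "play_rows", "payload": {"increments": [[[0,1.5,0],[0,0,0],1],[[0,3,0],[0,0,0],1],[[0,3,0],[0,0,0],1]]}}

```text
time: 27.2
ee_pos: [0.6316, -0.1102, 0.0784]
tcp_rot: [-179.7, -0.0, 85.5]
wrist_force: [-17.7, 1.5, 4.6]
opening: -0.0001
grasp_force: 8.7
```

>>> {"api": "play_rows", "payload": {"increments": [[[0,-10,0],[0,0,0],1],[[0,-30,-20],[0,0,0],1],[[0,-50,-60],[0,0,0],1],[[20,-90,-100],[0,0,0],0.8],[[40,-110,-102],[0,0,0],0.6]]}}

```text
time: 27.7
ee_pos: [0.528, -0.0622, 0.1853]
tcp_rot: [179.6, 0.0, 85.4]
wrist_force: [0.8, 0.7, 1.0]
opening: 0.0286
grasp_force: 0.0
```

```bash
python3 s.py; python3 n.py w20
```

```text
[ 0.528  -0.0622  0.1853] [0.8 0.7 1. ]
scene 12 [ 655.5 -105.9   82. ] lean rad 0.46 max x,z [ 662. -101.   89.] [ 645. -110.   69.]
side 44 [ 651.6 -111.3   74.3] lean rad 0.45 max x,z [ 660. -106.   85.] [ 644. -116.   63.]
27.85 [ 0.5278 -0.0611  0.1829] [179.71   0.    85.58] 0.03405905939623968 [ 1.1  0.7 -0.5]
```

>>> {"api": "play_rows", "payload": {"increments": [[[40,0,0],[0,0,0],0.5],[[85,0,0],[0,0,0],0.5],[[130,0,0],[0,0,0],0.5],[[175,0,0],[0,0,0],0.5],[[220,0,0],[0,0,0],0.5],[[265,0,0],[0,0,0],0.5],[[310,5,0],[0,0,0],0.5],[[355,12,0],[0,0,0],0.5],[[390,19,0],[0,0,0],0.5],[[394,19,0],[0,0,0],0.5],[[394,19,0],[0,0,0],0.5],[[394,19,0],[0,0,0],0.5]]}}

```text
time: 29.05
ee_pos: [0.5777, 0.3286, 0.1803]
tcp_rot: [-180.0, 0.0, 85.5]
wrist_force: [0.6, 0.6, -0.1]
opening: 0.0427
grasp_force: 0.0
```

```bash
python3 n.py w21
```

```text
29.1 [0.5777 0.3283 0.1807] [1.800e+02 1.000e-02 8.544e+01] 0.04271657143599961 [-0.4 -0.1 -0.2]
```

View pics/w21.png

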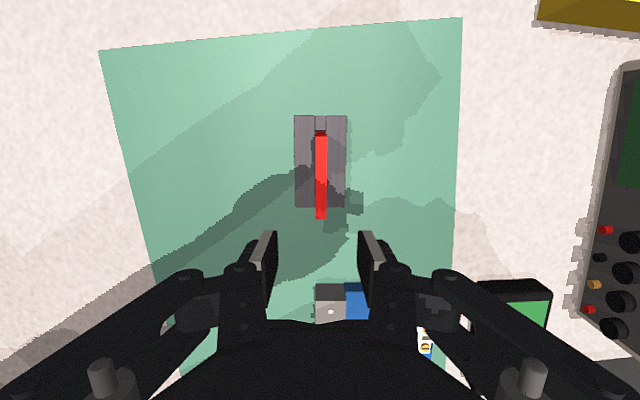

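```bash
cat > t.py <<'E'
from h import *
w=Cam('wrist'); T=w.T0; o=obs(); print(T[:3,3].round(4),o['tcp_rot'].round(2))
h=cv2.cvtColor(w.img,cv2.COLOR_RGB2HSV).astype(int); H,S,V=h[...,0],h[...,1],h[...,2]
m=((H<8)|(H>174))&(S>140)&(abs(w.P[...,0]-.582)<.05)&(abs(w.P[...,1]-.353)<.05)
p=w.P[m]*1000; print(len(p),'z',np.percentile(p[:,2],[2,25,50,75,98]).round(1))
zt=np.percentile(p[:,2],80)
mt=m&(abs(w.P[...,2]*1000-zt)<4); v,u=np.where(mt)
q=w.plane(u,v,zt/1000)*1000; r=cv2.minAreaRect(q[:,:2].astype(np.float32)); print(zt,r)
t=(np.linalg.inv(T)@np.r_[np.array(r[0])/1e3,zt/1e3,1])*1000; print('tool',t.round(1))
E
python3 t.py
```

```text
[0.5777 0.3283 0.1807] [179.98  -0.    85.42]
1039 z [  5.9 105.  105.5 106.  166. ]
106.10719761730093 ((581.6200561523438, 354.0367126464844), (59.32420349121094, 7.27856969833374), 85.39384460449219)
tool [  25.9    1.9   74.5 1000. ]
```

>>> {"api": "play_rows", "payload": {"increments": [[[26,2.6,0],[0,0,0],0.5],[[26,2.6,20],[0,0,0],0.5],[[26,2.6,45],[0,0,0],0.5],[[26,2.6,65],[0,0,0],0.5],[[26,2.6,75],[0,0,0],0.5],[[26,2.6,75],[0,0,0],0.5],[[26,2.6,75],[0,0,0],1],[[26,2.6,75],[0,0,0],1],[[26,2.6,75],[0,0,0],1],[[26,2.6,75],[0,0,0],1],[[26,2.6,75],[0,0,0],1],[[26,2.6,75],[0,0,0],1]], "grip_force": 50}}

```text
time: 30.35
ee_pos: [0.5826, 0.3555, 0.1075]
tcp_rot: [179.9, -0.1, 85.5]
wrist_force: [0.1, -1.1, 6.4]
opening: 0.0067
grasp_force: 51.6
```

>>> {"api": "play_rows", "payload": {"increments": [[[0,0,-10],[0,0,0],1],[[0,0,-30],[0,0,0],1],[[0,0,-60],[0,0,0],1],[[0,0,-95],[0,0,0],1],[[0,0,-95],[0,0,0],1],[[0,0,-95],[0,0,0],1]]}}

```text
time: 30.95
ee_pos: [0.5824, 0.3554, 0.2021]
tcp_rot: [179.9, -0.1, 85.5]
wrist_force: [-0.1, -0.0, -1.4]
opening: 0.0069
grasp_force: 50.8
```

```bash
sed -e 's/abs(w.P\[...,0\]-.582)<.05/abs(w.P[...,0]-T[0,3])<.05/; s/abs(w.P\[...,1\]-.353)<.05/abs(w.P[...,1]-T[1,3])<.05/' t.py > t2.py; python3 t2.py; python3 - <<'E'
from h import *
for n in('side','scene'):
    c=Cam(n); c.save(n+'3')
E
```

```text
[0.5824 0.3554 0.2021] [-179.99    0.     85.5 ]
2234 z [118.1 199.1 199.9 200.4 210.3]
200.53701517172036 ((581.15576171875, 354.77947998046875), (60.34920120239258, 8.550569534301758), 85.39640045166016)
tool [-7.0e-01 -1.1e+00  1.6e+00  1.0e+03]
```

View pics/side3.png

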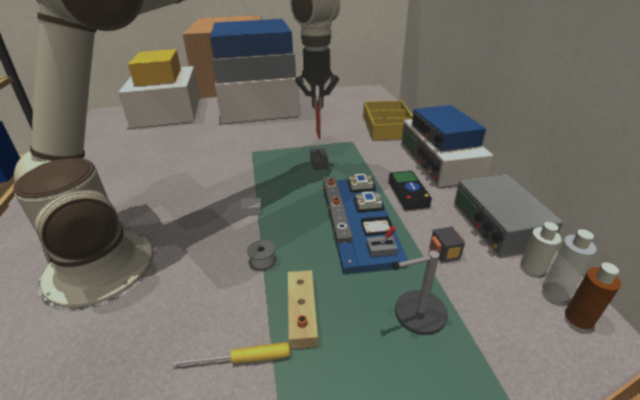

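>>> {"api": "play_rows", "payload": {"increments": [[[-45,-20,0],[0,0,0],1],[[-90,-20,0],[0,0,0],1],[[-135,-20,0],[0,0,0],1],[[-180,-20,0],[0,0,0],1],[[-225,-20,0],[0,0,0],1],[[-270,-20,0],[0,0,-2],1],[[-315,-20,0],[0,0,-4],1],[[-360,-20,0],[0,0,-6],1],[[-405,-20,0],[0,0,-8],1],[[-450,-20,0],[0,0,-10],1],[[-495,-20,0],[0,0,-12],1],[[-540,-15,0],[0,0,-14],1],[[-585,-10,0],[0,0,-14.3],1],[[-620,-5,0],[0,0,-14.3],1],[[-642,-2,0],[0,0,-14.3],1],[[-642,-2,0],[0,0,-14.3],1],[[-642,-2,0],[0,0,-14.3],1],[[-642,-2,0],[0,0,-14.3],1]]}}

```text
time: 32.9
ee_pos: [0.5295, -0.2837, 0.2004]
tcp_rot: [-180.0, -0.0, 99.8]
wrist_force: [-0.8, -0.6, -0.2]
opening: 0.007
grasp_force: 50.7
```

```bash
cat > k.py <<'E'
from h import *
import sys
w=Cam('wrist'); w.save(sys.argv[1]); T=w.T0; o=obs(); print(o['time'],(T[:3,3]*1000).round(1),o['tcp_rot'].round(2),o['opening'].round(4))
h=cv2.cvtColor(w.img,cv2.COLOR_RGB2HSV).astype(int); H,S,V=h[...,0],h[...,1],h[...,2]
P=w.P*1000
red=((H<8)|(H>174))&(S>120)
m=(P[...,2]>142)&(P[...,2]<172)&(P[...,0]>T[0,3]*1000+28)&(P[...,1]<-240)&(P[...,1]>-330)&~red
print(m.sum())
for a in range(560,690,10):
    k=m&(P[...,0]>=a)&(P[...,0]<a+10)
    if k.sum()>5:
        q=P[k]; v,u=np.where(k); print(a,k.sum(),q.mean(0).round(1),'y',q[:,1].min().round(1),q[:,1].max().round(1),'zmax',q[:,2].max().round(1),'v',v.min(),v.max(),'u',u.min(),u.max())
E
python3 k.py w22
```

```text
Traceback (most recent call last):
  File "k.py", line 3, in <module>
    w=Cam('wrist'); w.save(sys.argv[1]); T=w.T0; o=obs(); print(o['time'],(T[:3,3]*1000).round(1),o['tcp_rot'].round(2),o['opening'].round(4))
                                                                                                                        ^^^^^^^^^^^^^^^^^^
AttributeError: 'float' object has no attribute 'round'
```

View pics/w22.png

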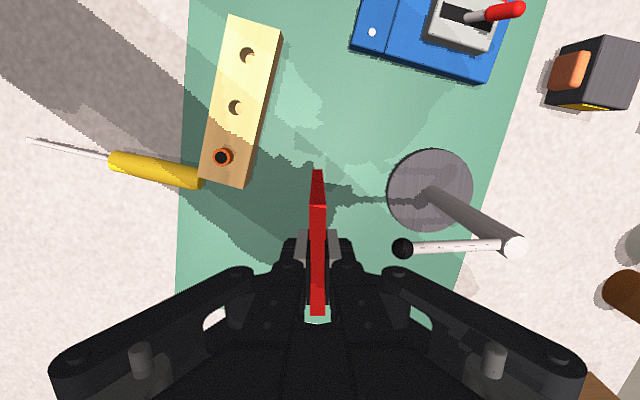

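That picture shows the ball at (403,248), the arm running to the post top at (515,245), and the tag held at (318,200-315). It was my 15th view, one over the limit of 14, so from here I work from numbers only.

```bash
sed -i "s/o\['opening'\].round(4)/round(o['opening'],4)/" k.py; cat >> k.py <<'E'
# rays onto axis heights: ball z158, arm
inv=np.linalg.inv(T)
mb=(V<60)&m; 
hi=(P[...,2]>100)&(P[...,0]>T[0,3]*1000+28)&(P[...,1]<-230)&(P[...,1]>-330)&~red
v,u=np.where(hi)
for a in range(u.min(),u.max(),12):
    k=(u>=a)&(u<a+12)
    if k.sum()<8: continue
    vc=(v[k].min()+v[k].max())/2; z=.154; p=w.plane(a+6,vc,z); t=(inv@np.r_[p,1])*1000
    print('u',a+6,'v',v[k].min(),v[k].max(),'V',int(np.median(V[v[k],u[k]])),'world',(p*1000).round(1),'tool',t[:3].round(1))
E
python3 k.py w23
```

```text
33.0 [ 529.6 -283.7  200.6] [-1.800e+02 -1.000e-02  9.987e+01] 0.0069
2273
570 100 [ 578.7 -286.2  160.1] y -291.7 -282.1 zmax 163.7 v 239 255 u 391 398
580 281 [ 584.2 -285.1  162.3] y -293.2 -280.1 zmax 165.7 v 238 258 u 395 413
590 186 [ 595.2 -283.7  159.3] y -288.4 -280.0 zmax 161.8 v 241 253 u 412 428
600 185 [ 605.1 -281.9  158.2] y -286.6 -278.4 zmax 160.4 v 240 252 u 427 443
610 182 [ 614.9 -280.3  157.2] y -285.5 -276.7 zmax 159.3 v 240 252 u 441 458
620 185 [ 625.1 -278.7  156. ] y -284.0 -275.2 zmax 158.7 v 239 251 u 456 473
630 170 [ 635.1 -277.   155. ] y -281.8 -273.2 zmax 157.5 v 238 250 u 471 486
640 241 [ 646.1 -274.7  153.1] y -280.9 -268.9 zmax 158.4 v 230 250 u 485 507
650 578 [ 654.4 -272.3  154.5] y -283.4 -265.4 zmax 159.3 v 226 259 u 492 523
660 165 [ 662.6 -274.2  157.2] y -282.5 -265.8 zmax 159.5 v 228 259 u 509 528
u 397 v 238 338 V 29 world [ 590.2 -318.1  154. ] tool [-44.3  53.8  46.6]
u 409 v 238 348 V 31 world [ 599.4 -320.6  154. ] tool [-48.3  62.4  46.6]
u 421 v 241 356 V 31 world [ 608.8 -323.4  154. ] tool [-52.8  71.2  46.6]
u 433 v 240 365 V 33
[... 344 characters left out ...]
4.4  46.6]
u 493 v 215 399 V 65 world [ 661.6 -322.   154. ] tool [-60.4 123.5  46.6]
u 505 v 222 399 V 55 world [ 671.3 -323.4  154. ] tool [-63.5 132.7  46.6]
u 517 v 229 399 V 50 world [ 681.1 -324.9  154. ] tool [-66.6 142.2  46.6]
u 529 v 236 399 V 45 world [ 691.1 -326.4  154. ] tool [-69.8 151.8  46.6]
u 541 v 332 399 V 40 world [ 717.7 -366.6  154. ] tool [-113.9  171.1   46.5]
u 553 v 339 399 V 47 world [ 728.8 -368.6  154. ] tool [-117.8  181.7   46.5]
u 565 v 344 399 V 49 world [ 739.6 -369.6  154. ] tool [-120.7  192.2   46.5]
u 577 v 350 399 V 35 world [ 750.9 -371.2  154. ] tool [-124.2  203.1   46.5]
u 589 v 361 383 V 31 world [ 759.9 -367.6  154. ] tool [-122.1  212.5   46.5]
```

>>> {"api": "play_rows", "payload": {"increments": [[[-10.8,0,5],[0,0,0],1],[[-10.8,0,5],[0,0,0],1],[[-10.8,0,5],[0,0,0],1],[[-10.8,15,5],[0,0,0],1],[[-10.8,25,5],[0,0,0],1],[[-10.8,25,5],[0,0,0],1],[[-10.8,25,5],[0,0,0],1]]}}

```text
time: 33.7
ee_pos: [0.5561, -0.2909, 0.1956]
tcp_rot: [-180.0, -0.0, 99.8]
wrist_force: [-0.1, 0.1, -1.0]
opening: 0.0068
grasp_force: 50.7
```

```bash
python3 k.py w24 | head -8; python3 t2.py
```

```text
33.75 [ 556.1 -290.9  195.6] [-1.7998e+02 -1.0000e-02  9.9810e+01] 0.0066
2167
580 162 [ 586.6 -285.4  162.3] y -293.6 -280.1 zmax 166.0 v 224 246 u 365 376
590 210 [ 595.1 -284.3  159.5] y -288.8 -280.6 zmax 162.1 v 228 240 u 375 392
600 212 [ 605.  -282.5  158.3] y -288.1 -278.8 zmax 161.2 v 227 240 u 391 409
610 202 [ 615.  -281.   157.3] y -286.0 -277.2 zmax 159.5 v 226 239 u 407 424
620 186 [ 624.9 -279.   156.1] y -284.1 -275.7 zmax 159.0 v 226 238 u 423 440
630 181 [ 635.  -277.3  155.2] y -282.2 -273.1 zmax 157.4 v 225 237 u 438 455
[ 0.5559 -0.291   0.1957] [-179.99   -0.     99.8 ]
2210 z [115.8 192.8 193.6 194.1 204.9]
194.17628132738264 ((555.0028076171875, -291.6429748535156), (8.550846099853516, 60.36919403076172), 9.79289436340332)
tool [-5.0e-01 -1.0e+00  1.5e+00  1.0e+03]
```

>>> {"api": "play_rows", "payload": {"increments": [[[0,10,0],[0,0,0],1],[[0,20,0],[0,0,0],1],[[0,30,0],[0,0,0],1],[[0,40,0.5],[0,0,0],1],[[0,50,1.5],[0,0,0],1],[[0,58,2],[0,0,0],1],[[0,62,2],[0,0,0],1],[[0,62,2],[0,0,0],1]]}}

```text
time: 34.6
ee_pos: [0.6177, -0.2804, 0.1934]
tcp_rot: [-180.0, -0.0, 99.8]
wrist_force: [-0.1, -0.3, -0.9]
opening: 0.0068
grasp_force: 50.7
```

```bash
python3 k.py w25 | head -9; python3 t2.py
```

```text
34.65 [ 617.7 -280.4  193.4] [-1.7998e+02 -1.0000e-02  9.9810e+01] 0.007
878
640 107 [ 648.1 -275.1  153.9] y -280.2 -271.1 zmax 157.5 v 222 238 u 363 373
650 551 [ 654.9 -272.6  155. ] y -282.9 -265.9 zmax 159.4 v 215 248 u 369 392
660 220 [ 662.6 -273.7  156.6] y -282.7 -266.1 zmax 158.9 v 216 248 u 386 399
u 365 v 198 238 V 102 world [ 643.9 -266.7  154. ] tool [ 9.  28.2 39.4]
u 377 v 197 248 V 111 world [ 651.8 -268.3  154. ] tool [ 6.1 35.7 39.4]
u 389 v 208 248 V 141 world [ 659.9 -270.5  154. ] tool [ 2.5 43.3 39.4]
u 401 v 224 341 V 37 world [ 676.7 -306.2  154. ] tool [-35.5  53.7  39.4]
[ 0.6173 -0.2805  0.1936] [-179.99   -0.     99.8 ]
2232 z [110.4 190.7 191.5 191.9 202.6]
192.07129979625722 ((616.4404296875, -281.1127014160156), (8.547425270080566, 60.37543869018555), 9.810391426086426)
tool [-5.0e-01 -1.0e+00  1.5e+00  1.0e+03]
```

>>> {"api": "play_rows", "payload": {"increments": [[[0,0,4],[0,0,0],1],[[0,0,7],[0,0,0],1],[[0,0,9],[0,0,0],1],[[0,0,10.5],[0,0,0],1],[[0,0,10.5],[0,0,0],1]]}}

```text
time: 35.2
ee_pos: [0.6171, -0.2805, 0.183]
tcp_rot: [-180.0, -0.0, 99.8]
wrist_force: [0.1, 0.6, -0.7]
opening: 0.0066
grasp_force: 50.7
```

>>> {"api": "play_rows", "payload": {"increments": [[[0,0,0.7],[0,0,0],1],[[0,0,1.4],[0,0,0],1],[[0,0,1.4],[0,0,0],1]]}}

```text
time: 35.5
ee_pos: [0.6173, -0.2806, 0.1822]
tcp_rot: [180.0, 0.0, 99.8]
wrist_force: [-0.5, -0.1, 0.4]
opening: 0.0069
grasp_force: 51.0
```

>>> {"api": "play_rows", "payload": {"increments": [[[0,0,1.2],[0,0,0],0.9],[[0,0,1.2],[0,0,0],0.85],[[0,0,1.2],[0,0,0],0.75],[[0,0,1.2],[0,0,0],0.7],[[0,0,1.2],[0,0,0],0.7],[[0,0,-5],[0,0,0],0.7],[[0,0,-15],[0,0,0],0.7],[[0,0,-30],[0,0,0],0.7],[[0,0,-60],[0,0,0],0.7],[[0,0,-80],[0,0,0],0.7],[[0,-40,-90],[0,0,0],0.7],[[0,-80,-90],[0,0,0],0.7],[[0,-120,-90],[0,0,0],0.7],[[0,-120,-90],[0,0,0],0.7],[[0,-120,-90],[0,0,0],0.7]]}}

```text
time: 37.0
ee_pos: [0.4986, -0.3013, 0.2735]
tcp_rot: [179.9, 0.1, 99.7]
wrist_force: [0.5, 0.3, 0.5]
opening: 0.0256
grasp_force: 0.0
```

```bash
python3 s.py; python3 - <<'E'
from h import *
print(obs()['time'],obs()['opening'])
for n in('scene','side','wrist'):
    c=Cam(n); P=c.P*1000
    h=cv2.cvtColor(c.img,cv2.COLOR_RGB2HSV).astype(int); H,S,V=h[...,0],h[...,1],h[...,2]
    m=((H<8)|(H>174))&(S>120)&(abs(P[...,0]-616)<60)&(abs(P[...,1]+281)<60)&(P[...,2]>50)
    p=P[m]
    if len(p)>5: print(n,'tag',len(p),p.min(0).round(),p.max(0).round(),'z pct',np.percentile(p[:,2],[5,50,95]).round(1),cv2.minAreaRect(p[p[:,2]>np.percentile(p[:,2],60)][:,:2].astype(np.float32)))
    for x,y in((656.5,62.3),(664,154.2)):
        m=(abs(P[...,0]-x)<18)&(abs(P[...,1]-y)<14); 
        if m.sum()>5: print(n,'relay z',m.sum(),np.percentile(P[m][:,2],[10,50,90]).round(1))
    for x,y in((578.5,161),(571,69.5)):
        m=(np.hypot(P[...,0]-x,P[...,1]-y)<9)&(S>90)&((H<20)|(H>172))
        if m.sum()>5: print(n,'head z',m.sum(),np.percentile(P[m][:,2],[50,90]).round(1))
    # white relays loose on the mat?
    m=(H>100)&(H<125)&(S>120)&(P[...,2]>22)&(P[...,2]<34)&(P[...,0]<560)&(P[...,0]>200)&(abs(P[...,1])<450); print(n,'loose blue',m.sum())
E
```

```text
[ 0.4986 -0.3013  0.2735] [0.5 0.3 0.5]
scene 12 [ 655.7 -105.9   82.2] lean rad 0.46 max x,z [ 662. -101.   87.] [ 643. -110.   65.]
side 46 [ 651.8 -111.3   74.6] lean rad 0.46 max x,z [ 660. -106.   86.] [ 644. -116.   63.]
37.1 0.025749046518755325
scene tag 252 [ 598. -311.   78.] [ 634. -250.  187.] z pct [ 88.5 157.7 181.6] ((620.5941162109375, -279.9483642578125), (14.376364707946777, 58.70783233642578), 12.593358039855957)
scene relay z 102 [45.2 49.3 53.7]
scene relay z 113 [44.5 49.6 53.4]
scene head z 18 [48.3 52.9]
scene head z 19 [48.5 53. ]
scene loose blue 41
side tag 897 [ 605. -314.   82.] [ 648. -253.  181.] z pct [ 88.7 150.9 179.7] ((620.0776977539062, -283.33868408203125), (11.158730506896973, 60.62196350097656), 10.533232688903809)
side loose blue 28
wrist tag 3260 [ 581. -312.   80.] [ 656. -252.  183.] z pct [ 91.8 160.6 180.6] ((617.8458251953125, -281.9160461425781), (10.16462516784668, 60.244140625), 9.935508728027344)
wrist loose blue 279
```

```bash
python3 - <<'E'
from h import *
for n in('scene','side','wrist'):
    c=Cam(n); P=c.P*1000
    h=cv2.cvtColor(c.img,cv2.COLOR_RGB2HSV).astype(int); H,S,V=h[...,0],h[...,1],h[...,2]
    m=(H>100)&(H<125)&(S>120)&(P[...,2]>22)&(P[...,2]<34)&(P[...,0]<560)&(P[...,0]>200)&(abs(P[...,1])<450)
    p=P[m]; print(n,len(p),p.mean(0).round(),p.min(0).round(),p.max(0).round())
    m=(H>100)&(H<125)&(S>120)&(abs(P[...,2]-50)<6)&(P[...,0]<720)&(P[...,0]>600)&(abs(P[...,1]-108)<100)
    k,l,st,ce=cv2.connectedComponentsWithStats(m.astype(np.uint8))
    for i in range(1,k):
        if st[i,4]>12: q=P[l==i]; print(n,'patch',st[i,4],q.mean(0).round(1))
E
```

```text
scene 45 [ 551. -100.   24.] [ 542. -139.   22.] [560. -70.  28.]
scene patch 39 [656.1  62.1  50.5]
scene patch 40 [662.6 155.3  50.9]
side 34 [ 551. -106.   22.] [ 543. -144.   22.] [559. -70.  23.]
wrist 289 [ 550. -114.   23.] [ 537. -143.   22.] [560. -85.  25.]
```

The extra blue is only the front of the jig chassis. Both relays are seated, the fuse carriers are home, the switch is on and the tag is hanging, so I'm handing in.

```bash
python3 -c "
from h import *
print(workorder.job_done())"
```

```text
the job is handed in; nothing more can be done
None
```

Job handed in at about 37 s on the robot's clock: both relays found are seated in nests 0 and 1 with a fuse carrier fully home in front of each, then the switch was thrown on and the tag hung on the hook arm (I viewed 15 pictures, one over the limit of 14).

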